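# Make up two chemistry practical kits

## Robot

A 6-joint arm with a two-finger parallel gripper is mounted at the origin on the work surface. World frame = base frame: x ahead of the robot, y to its left, z up, the work surface at z = 0. Lengths are in m, angles in degrees, forces in N, time in s.
With the tool pointing down it reaches from about 0.35 to 0.875 m from the base axis. Payload 4.2 kg.
Tool frame: the origin (TCP) lies between the finger pads; the fingertips stand 17 mm ahead of it and the grasp point (between the pads) lies 2 mm behind it; z points along the fingers, y is the direction in which the jaws open and shut (so a half turn about z gives the same grasp; the last joint's range is limited). The gripper opens to 87 mm and grips with 3 to 60 N. Pads are 19 mm wide; open, the fingers measure 117 mm over their backs; the gripper's body (75 mm by 190 mm) begins 51 mm behind the grasp point.
Start: joints at [89.53, 22.042, 0.453, 0, -68.411, -14.817], TCP at [0.165, 0.603, 0.209] pointing down, gripper open.
Joint ranges: [-179.83, 179.83], [-69.29, 118.12], [-61.27, 80.66], [-181.25, 117.63], [-171.15, -9.14], [-177.46, 177.46]. Speed limits (degrees/s): [159.86, 159.86, 180, 180, 180, 180].

## Interface

Orientations are given as a 3x3 rotation matrix whose columns are the frame's x, y, z axes.
In Python, from station import r gives the robot as it stands.
- The arm moves only by the shell command python3 -m creep 'ROWS'. ROWS is JSON, a list of rows, each a list of 7 numbers: the opening, from 0 (shut) to 1 (fully open), then the shift along the tool's x, y, z scaled (see below), then the turn, a rotation vector about the tool's x, y, z scaled (see below). A call has 1 to 5 rows; each row is the pose to reach, as a shift and turn from the pose measured when the call began, along the tool's axes at that moment, turning the shorter way round; what a row does not reach only later rows make up. The controller multiplies each number of a shift by 300 mm and each number of a turn by 180 degrees. A row lasts 1/12 s, in which the tool goes at most 41.7 mm and 7.16 degrees, less where a joint would pass 70% of its speed; a pose out of reach is approached as far as the arm can. A call with a number of a shift or a turn outside -1 to 1 is refused whole. A call with a gripper value outside its range is refused whole. The fingers move at their own pace and stop on an object; the grip force is fixed at half the most. Time passes only in rows, so rows that repeat a pose let the fingers close. It gives the time, the measured TCP pose, the force and the opening at its end, in the units of the state.
- r.sense(): the state, without advancing time (a new reading comes with each control period).
- r.capture(name): name is "scene" or "top"; returns the picture (384x512x3 uint8, blue, green, red); there is no depth.
- r.camera_model(name): a dict with "mtx" (3x3 intrinsics, pixels), "R" (3x3) and "t" (3): a world point X has camera coordinates R X + t. Camera axes: x right, y down, z forward; pixel columns grow to the right and rows downward; lengths in m; the calibration is good to about 2 mm. A picture is of the moment at which its call begins. camera_model takes no time and is no camera call.
- r.finish_job(): hands the job in, once; it reports no verdict.
Trained networks look in the newest picture that a camera, given by its name, has taken for a name from the list of things; names that differ only in an ending like _2 or _b are one class to them, and where a whole thing is asked for, a point or a joint stands for the part that bears it (a point fixed in the world has none). Each returns a list of dicts, best first, with "score" (0 to 1); they miss things now and then, are a little off and sometimes report something else, mostly with a low value. They report only what shows in the picture. A call takes as long as a camera call. They do not tell look-alikes from the thing itself.
- r.recognise(camera, target): "rect" ([left, top, right, bottom] as shares, 0 to 1, of the picture: columns of its width, rows of its height, round what is visible of it).
- r.outline_of(camera, target): "pixels" (384x512 bool, what is visible of it) and "rect" ([left, top, right, bottom] as shares, 0 to 1, of the picture: columns of its width, rows of its height, round what is visible of it).
The state is a dict: "time_s": time; "joints": joint angles; "joint_velocities": joint speeds; "effort": joint torques, N m; "tcp_pos": TCP position; "ee_rot": TCP orientation; "wrist_force": force on the tool from outside, world axes, zero at the start; "moment": the same for the moment, N m; "gripper_width": opening from 0.0 (shut) to 1.0 (fully open).
Only numpy, scipy, OpenCV 4.12 (cv2) and the standard library are available. Lean on these libraries where they do the work, as an engineer would, in place of code of your own. Each camera call takes 0.05 s, during which the arm holds its last target.

## Task

Make up the two practical kits for the next class. The titration kit goes in the blue tray: the conical flask, the amber bottle with the black cap and the white bottle with the orange cap; the flame-test kit goes in the white tray: the spirit lamp and the wooden block of sample tubes. Stand each thing upright in a compartment of its own, set it down gently without dropping it, and leave the amber bottle with the white cap and the white bottle with the blue cap standing where they are.

Things in the scene. Friction and masses are not known exactly. Their poses are not given: they have to be found in the camera images.
- flask_c (a point): Conical flask of clear glass with a green rubber stopper, 120 g, 102 mm high: base 64 mm across, narrowing to the neck at 66 mm height. Neck and stopper form a straight cylinder 24 mm across from there to the top: grip it there, about 12 mm below the top (39 mm above the point). Point: on its axis, half-way up; z up. Loose, stands on the bench.
- amber_black_c (a point): Round amber glass bottle with a BLACK screw cap and paper label, 160 g: 44 mm across, 88 mm high; straight side from the base to 60 mm height, then the shoulder; cap 30 mm across. Point: on its axis, half-way up; z up. Loose, stands on the bench.
- white_orange_c (a point): Round white plastic bottle with an ORANGE screw cap, 140 g: 48 mm across, 94 mm high; straight side from the base to 64 mm height, then the shoulder; cap 28 mm across. Point: on its axis, half-way up; z up. Loose, stands on the bench.
- lamp_c (a point): Spirit lamp, one piece, 160 g, 84 mm high: round steel body 54 mm across with a straight side up to 50 mm height, then a brass collar and a brass cap 23 mm across. Point: on its axis, half-way up; z up. Loose, stands on the bench.
- tubes_c (a point): Light wooden block, 40 mm (its own x) by 66 mm (its own y) by 56 mm high, with three short corked sample tubes standing in it in a row along y, up to 84 mm height; one piece, 150 g. Grip the block across its 40 mm. Point: in the middle, at 42 mm height (14 mm below the block's upper face); z up. Loose, stands on the bench.
- tray_blue: BLUE plastic kit tray, three compartments, 92 (x) by 268 (y) mm. Fixed. Origin: centre of its underside, on the bench; z up; compartments in a row along its own y, each 84 mm square inside, centres at x = 0, y = -88, 0 and +88 mm. Floor 4 mm thick (its upper face 4 mm above the origin); outer walls and dividers 4 mm thick, standing 18 mm above the bench.
- tray_white: WHITE plastic kit tray, two compartments, 92 (x) by 180 (y) mm. Fixed. Origin: centre of its underside, on the bench; z up; compartments in a row along its own y, each 84 mm square inside, centres at x = 0, y = -44 and +44 mm. Floor 4 mm thick (its upper face 4 mm above the origin); outer walls and dividers 4 mm thick, standing 18 mm above the bench.
- amber_white_c (a point): Not wanted, leave it standing where it is: amber glass bottle like the other (44 mm across, 88 mm high) but with a WHITE cap. Point: on its axis, half-way up; z up. Loose, stands on the bench.
- white_blue_c (a point): Not wanted, leave it standing where it is: white plastic bottle like the other (48 mm across, 94 mm high) but with a BLUE cap. Point: on its axis, half-way up; z up. Loose, stands on the bench.
There are look-alikes about, which are no part of the job. Leave any pink or purple look-alike of the part that bears white_orange_c alone.

How it is judged:
By the outcome, as a careful person would: the job done as asked, in the order asked, and still so for the second after the job is handed in, with the robot touching nothing.
It also fails if it takes over 144 s, if anything falls off the work surface, if the arm or the gripper's body presses on something with over 40 N, if the wrist force passes 120 N, or if a joint passes its speed limit or range.

## Working session

There is one attempt and no reset: what is moved stays moved. The work goes in short steps, Python scripts to look and compute and a shell command to move; the robot and the scene stay as the last step left them, time stands still between calls to the robot, and variables do not carry over. Pictures are saved under pics/ and viewed, and the job is handed in when it is done.

```bash
ls; mkdir -p pics; python3 - <<'E'
from station import r
import cv2
s=r.sense();print(s)
for c in("scene","top"):
    im=r.capture(c);cv2.imwrite(f"pics/{c}0.png",im);m=r.camera_model(c);print(c,m)
E
```

```text
pics
{'time_s': 0.0, 'joints': array([ 8.95303504e+01,  2.20898185e+01,  3.77953268e-01, -3.07001654e-02,
       -6.84101818e+01, -1.48157894e+01]), 'joint_velocities': array([-0.01556364, -0.13008007, -0.01228074,  0.00862727,  0.00086875,
       -0.12826898]), 'effort': array([ 1.29080578e-03, -3.90664279e+01,  1.87398648e+01,  4.21987027e+00,
        1.09035359e-02, -1.90687588e-04]), 'tcp_pos': array([0.1645827 , 0.60226942, 0.20775266]), 'ee_rot': array([[ 9.64572328e-01, -2.63818040e-01, -5.15670028e-04],
       [-2.63818536e-01, -9.64569987e-01, -2.12591756e-03],
       [ 6.34555719e-05,  2.18664457e-03, -9.99997607e-01]]), 'wrist_force': array([-0.10554975,  0.35089245,  0.67652524]), 'moment': array([-0.0408042 ,  0.02153135,  0.01351597]), 'gripper_width': 1.0023114738134875}
scene {'mtx': array([[405.15229665,   0.        , 264.04586319],
       [  0.        , 405.15229665, 192.02817071],
       [  0.        ,   0.        ,   1.        ]]), 'R': array([[-0.7503748 ,  0.66079212, -0.01707125],
       [ 0.55478012,  0.61552951, -0.55976998],
       [-0.35938374, -0.42950808, -0.82847217]]), 't': array([ 0.44625504, -0.23627565,  1.23288043])}
top {'mtx': array([[435.68520753,   0.        , 258.86767968],
       [  0.        , 435.68520753, 180.33044891],
       [  0.        ,   0.        ,   1.        ]]), 'R': array([[-0.02743116, -0.99953955, -0.01297008],
       [-0.99202889,  0.02881683, -0.12267142],
       [ 0.12298869,  0.00950168, -0.99236258]]), 't': array([-0.00878849,  0.55049162,  1.23596096])}
```

View pics/scene0.png

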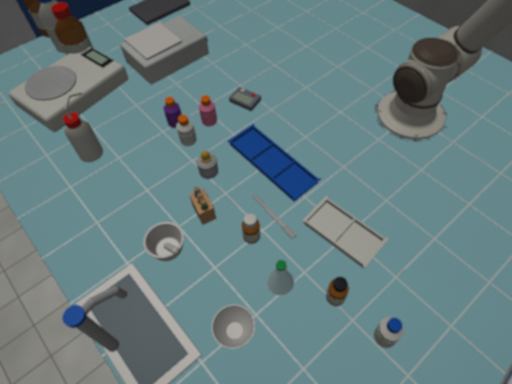

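View pics/top0.png

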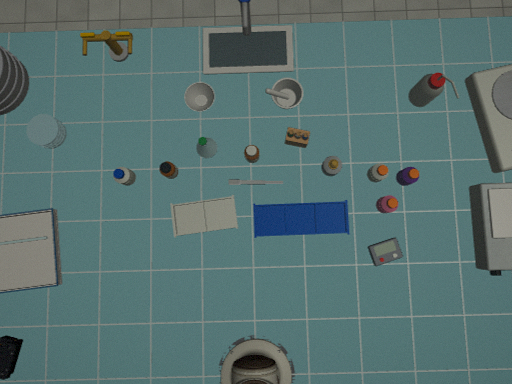

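```bash
python3 - <<'E'
from station import r
import cv2,numpy as np,pickle
out={}
names="flask_c amber_black_c white_orange_c lamp_c tubes_c tray_blue tray_white amber_white_c white_blue_c".split()
vis={}
for c in("scene","top"):
    im=r.capture(c)
    for n in names:
        d=r.outline_of(c,n); out[c,n]=d
        print(c,n,[(round(x['score'],2),[int(v) for v in np.array(x['rect'])*[512,384,512,384]],int(x['pixels'].sum())) for x in d])
pickle.dump(out,open('det.pkl','wb'))
top=cv2.imread('pics/top0.png');sc=cv2.imread('pics/scene0.png')
cv2.imwrite('pics/topcrop.png',cv2.resize(top[120:250,100:430],None,fx=2.4,fy=2.4,interpolation=cv2.INTER_CUBIC))
cv2.imwrite('pics/scenecrop.png',cv2.resize(sc[80:360,140:420],None,fx=2.1,fy=2.1,interpolation=cv2.INTER_CUBIC))
E
```

```text
scene flask_c [(0.81, [267, 259, 294, 295], 705), (0.17, [327, 276, 353, 309], 531)]
scene amber_black_c [(0.95, [329, 276, 350, 307], 522)]
scene white_orange_c [(0.74, [175, 112, 198, 148], 444), (0.63, [202, 96, 215, 127], 430)]
scene lamp_c [(0.59, [196, 152, 215, 178], 475)]
scene tubes_c [(0.56, [189, 189, 217, 226], 606)]
scene tray_blue [(0.63, [242, 213, 259, 245], 439), (0.56, [229, 126, 323, 199], 2891)]
scene tray_white [(0.76, [302, 199, 389, 267], 2830)]
scene amber_white_c [(0.91, [241, 211, 261, 244], 460)]
scene white_blue_c [(0.64, [375, 314, 403, 352], 705)]
top flask_c [(0.7, [197, 138, 217, 156], 369)]
top amber_black_c [(0.74, [160, 158, 177, 180], 273)]
top white_orange_c [(0.9, [399, 166, 419, 184], 362), (0.79, [366, 161, 388, 181], 300), (0.69, [374, 193, 396, 214], 303)]
top lamp_c [(0.58, [321, 157, 343, 177], 334)]
top tubes_c [(0.75, [285, 129, 309, 148], 363)]
top tray_blue [(0.83, [254, 201, 349, 238], 2964)]
top tray_white [(0.84, [170, 198, 234, 236], 2040)]
top amber_white_c [(0.68, [247, 143, 257, 162], 194)]
top white_blue_c [(0.72, [113, 167, 135, 185], 312)]
```

View pics/topcrop.png

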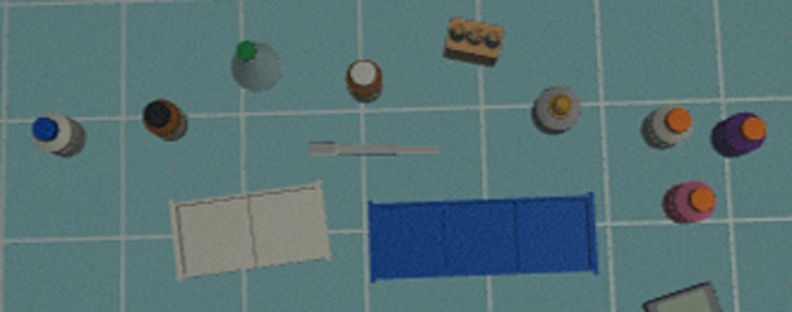

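View pics/scenecrop.png

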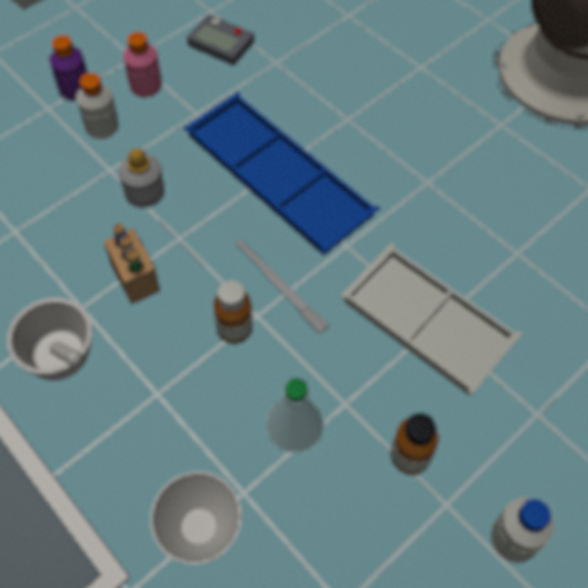

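```bash
cat > h.py <<'E'
import numpy as np,cv2,pickle
from station import r
from scipy.optimize import minimize
CM={c:r.camera_model(c) for c in("scene","top")}
def proj(c,P):
    m=CM[c];q=(m['R']@np.asarray(P,float).T).T+m['t'];q=q@m['mtx'].T;return q[:,:2]/q[:,2:]
S=4
def hullmask(c,P):
    uv=proj(c,P);return polymask([cv2.convexHull(uv.astype(np.float32))[:,0]])
def polymask(ps):
    M=np.zeros((384*S,512*S),np.uint8)
    for p in ps: cv2.fillPoly(M,[np.round(((p+.5)*S-.5)*16).astype(np.int32)],1,shift=4)
    return M
def circ(x,y,z,rr):
    a=np.linspace(0,2*np.pi,40);return np.c_[x+rr*np.cos(a),y+rr*np.sin(a),np.full(40,z)]
PROF={'flask_c':[[(0,.032),(.066,.012)],[(.066,.012),(.102,.012)]],
'amber':[[(0,.022),(.06,.022)],[(.06,.022),(.07,.015)],[(.07,.015),(.088,.015)]],
'white':[[(0,.024),(.064,.024)],[(.064,.024),(.074,.014)],[(.074,.014),(.094,.014)]],
'lamp_c':[[(0,.027),(.05,.027)],[(.05,.0115),(.084,.0115)]]}
def box(x,y,yaw,lx,ly,z0,z1):
    c,s=np.cos(yaw),np.sin(yaw)
    return np.array([[x+c*a-s*b,y+s*a+c*b,z] for a in(-lx/2,lx/2) for b in(-ly/2,ly/2) for z in(z0,z1)])
def model(n,c,p,dz=0):
    if n.startswith('tray'):
        return hullmask(c,box(p[0],p[1],p[2],.092,.268 if 'blue' in n else .180,0,.018))
    if n=='tubes_c':
        M=hullmask(c,box(p[0],p[1],p[2],.040,.066,dz,.056+dz))
        for b in(-.02,0,.02):
            x=p[0]-np.sin(p[2])*b;y=p[1]+np.cos(p[2])*b
            M|=hullmask(c,np.r_[circ(x,y,.056+dz,.007),circ(x,y,.084+dz,.007)])
        return M
    k='amber' if 'amber' in n else 'white' if 'white' in n else n
    M=np.zeros((384*S,512*S),np.uint8)
    for (z0,r0),(z1,r1) in PROF[k]: M|=hullmask(c,np.r_[circ(p[0],p[1],z0+dz,r0),circ(p[0],p[1],z1+dz,r1)])
    return M
def fit(n,masks,p0,dz=0):
    up={c:cv2.resize(m.astype(np.float32),None,fx=S,fy=S,interpolation=cv2.INTER_LINEAR)>.5 for c,m in masks.items()}
    def cost(p):
        t=0
        for c,m in up.items():
            M=model(n,c,p,dz)>0;t-=(M&m).sum()/max(1,(M|m).sum())
        return t
    st=np.array([.01,.01,.15])[:len(p0)]
    sim=np.vstack([p0]+[np.array(p0)+np.eye(len(p0))[i]*st[i] for i in range(len(p0))])
    q=minimize(cost,p0,method='Nelder-Mead',options=dict(initial_simplex=sim,xatol=2e-4,fatol=1e-4))
    return q.x,-q.fun/len(masks)
def back(c,uv,z):
    m=CM[c];d=m['R'].T@np.linalg.inv(m['mtx'])@np.array([uv[0],uv[1],1.]);o=-m['R'].T@m['t'];k=(z-o[2])/d[2];return (o+k*d)[:2]
E
python3 - <<'E'
from h import *
D=pickle.load(open('det.pkl','rb'))
res={}
for n in "flask_c amber_black_c white_orange_c lamp_c tubes_c tray_blue tray_white amber_white_c white_blue_c".split():
    i={('scene','tray_blue'):1,('top','white_orange_c'):1}
    ms={c:D[c,n][i.get((c,n),0)]['pixels'] for c in("scene","top")}
    t=ms['top'];v,u=np.nonzero(t);p0=list(back('top',(u.mean(),v.mean()),.03))
    if n=='tubes_c' or n.startswith('tray'):p0+= [0.05]
    p,s=fit(n,ms,p0);res[n]=p
    pc=[(c,)+fit(n,{c:ms[c]},p) for c in ms]
    print(n,p[:2].round(4),np.degrees(p[2:]).round(1),round(s,3),[(c,q[:2].round(4),np.degrees(q[2:]).round(1),round(ss,2)) for c,q,ss in pc])
pickle.dump(res,open('res.pkl','wb'))
E
```

```text
flask_c [0.6595 0.1316] [] 0.931 [('scene', array([0.6596, 0.13  ]), array([], dtype=float64), np.float64(0.95)), ('top', array([0.6592, 0.133 ]), array([], dtype=float64), np.float64(0.95))]
amber_black_c [0.59   0.2395] [] 0.916 [('scene', array([0.5903, 0.2391]), array([], dtype=float64), np.float64(0.94)), ('top', array([0.5888, 0.2406]), array([], dtype=float64), np.float64(0.92))]
white_orange_c [ 0.5633 -0.3702] [] 0.908 [('scene', array([ 0.5637, -0.37  ]), array([], dtype=float64), np.float64(0.91)), ('top', array([ 0.5624, -0.3695]), array([], dtype=float64), np.float64(0.91))]
lamp_c [ 0.5885 -0.2368] [] 0.93 [('scene', array([ 0.5882, -0.2386]), array([], dtype=float64), np.float64(0.92)), ('top', array([ 0.5876, -0.2366]), array([], dtype=float64), np.float64(0.95))]
tubes_c [ 0.6765 -0.1391] [-12.3] 0.905 [('scene', array([ 0.6763, -0.1401]), array([-12.2]), np.float64(0.93)), ('top', array([ 0.6755, -0.1392]), array([-12.9]), np.float64(0.89))]
tray_blue [ 0.4373 -0.1433] [0.5] 0.95 [('scene', array([ 0.4381, -0.1435]), array([0.5]), np.float64(0.96)), ('top', array([ 0.4366, -0.1405]), array([0.5]), np.float64(0.95))]
tray_white [0.4537 0.141 ] [6.2] 0.945 [('scene', array([0.4542, 0.1414]), array([6.5]), np.float64(0.95)), ('top', array([0.4531, 0.1414]), array([6.7]), np.float64(0.95))]
amber_white_c [ 0.6318 -0.004 ] [] 0.869 [('scene', array([ 0.6308, -0.0057]), array([], dtype=float64), np.float64(0.92)), ('top', array([ 0.6305, -0.0025]), array([], dtype=float64), np.float64(0.83))]
white_blue_c [0.5746 0.3693] [] 0.922 [('scene', array([0.5752, 0.3687]), array([], dtype=float64), np.float64(0.94)), ('top', array([0.5746, 0.3703]), array([], dtype=float64), np.float64(0.91))]
```

```bash
cat >> h.py <<'E'
from scipy.spatial.transform import Rotation as Ro
def Rt(psi):
    a=np.radians(psi);x=[np.cos(a),np.sin(a),0];z=[0,0,-1.];return np.c_[x,np.cross(z,x),z]
def go(pos,psi):
    s=r.sense();Rc=s['ee_rot'];d=Rc.T@(np.array(pos)-s['tcp_pos'])
    w=Ro.from_matrix(Rc.T@Rt(psi)).as_rotvec(degrees=True)
    n=max(np.linalg.norm(d)/.0417,np.linalg.norm(w)/7.16)
    print('t',round(s['time_s'],2),'at',s['tcp_pos'].round(4),'w',round(s['gripper_width'],3),'F',s['wrist_force'].round(1),'shift mm',(d*1e3).round(1),'scaled',(d/.3).round(4),'turn',(w/180).round(4),'rows',round(n,1))
E
python3 - <<'E'
from h import *
D=pickle.load(open('det.pkl','rb'))
for i in(0,2):
    m=D['top','white_orange_c'][i]['pixels'];v,u=np.nonzero(m);print(fit('white_orange_c',{'top':m},list(back('top',(u.mean(),v.mean()),.03))))
res=pickle.load(open('res.pkl','rb'));p=res['flask_c']
go([p[0],p[1],.20],-90)
E
```

```text
(array([ 0.550471  , -0.45524179]), np.float64(0.9455909943714822))
(array([ 0.47054806, -0.38907103]), np.float64(0.9122310305775765))
t 1.1 at [0.1648 0.6029 0.2089] w 1.004 F [0.6 0.1 0.2] shift mm [601.4 324.2   8.9] scaled [2.0048 1.0806 0.0296] turn [-0.     -0.      0.4151] rows 16.4
```

```bash
python3 -m creep '[[1,1,0.54,0,0,0,0.415],[1,1,0.54,0,0,0,0.415],[1,1,0.54,0,0,0,0.415],[1,1,0.54,0,0,0,0.415],[1,1,0.54,0,0,0,0.415]]'; python3 - <<'E'
from h import *
res=pickle.load(open('res.pkl','rb'));p=res['flask_c']
go([p[0],p[1],.20],-90)
E
```

```text
time_s: 1.52
tcp_pos: [0.3165, 0.4576, 0.2091]
ee_rot: [[0.624, -0.782, 0.0], [-0.782, -0.624, 0.0], [-0.0, -0.0, -1.0]]
wrist_force: [1.6, 0.4, 0.9]
gripper_width: 0.997
t 1.52 at [0.3165 0.4576 0.2091] w 0.997 F [1.6 0.4 0.9] shift mm [468.8 -64.7   9. ] scaled [ 1.5626 -0.2157  0.0301] turn [-1.000e-04  1.000e-04  2.144e-01] rows 11.4
```

```bash
cat > g.py <<'E'
import sys;from h import *
a=[float(v) for v in sys.argv[1:]];go(a[:3],a[3])
E
python3 -m creep '[[1,1,-0.14,0.02,0,0,0.2144],[1,1,-0.14,0.02,0,0,0.2144],[1,1,-0.14,0.02,0,0,0.2144],[1,1,-0.14,0.02,0,0,0.2144],[1,1,-0.14,0.02,0,0,0.2144]]'; python3 g.py .6595 .1316 .2 -90
```

```text
time_s: 1.93
tcp_pos: [0.4678, 0.3141, 0.2052]
ee_rot: [[0.048, -0.999, 0.001], [-0.999, -0.048, 0.001], [-0.001, -0.001, -1.0]]
wrist_force: [0.4, 1.7, -0.1]
gripper_width: 1.003
t 1.93 at [0.4678 0.3141 0.2052] w 1.003 F [ 0.4  1.7 -0.1] shift mm [ 191.5 -182.7    5.2] scaled [ 0.6384 -0.6091  0.0174] turn [-0.0002  0.0003  0.0153] rows 6.3
```

```bash
python3 -m creep '[[1,0.638,-0.609,0,0,0,0.0153],[1,0.638,-0.609,0,0,0,0.0153],[1,0.638,-0.609,0,0,0,0.0153],[1,0.638,-0.609,0,0,0,0.0153],[1,0.638,-0.609,0,0,0,0.0153]]'; python3 g.py .6595 .1316 .2 -90
```

```text
time_s: 2.35
tcp_pos: [0.6186, 0.1702, 0.2053]
ee_rot: [[0.0, -1.0, 0.001], [-1.0, -0.0, 0.001], [-0.001, -0.001, -1.0]]
wrist_force: [0.7, 0.9, 1.0]
gripper_width: 0.999
t 2.35 at [0.6186 0.1702 0.2053] w 0.999 F [0.7 0.9 1. ] shift mm [ 38.6 -40.9   5.3] scaled [ 0.1288 -0.1362  0.0178] turn [-0.0003  0.0003  0.    ] rows 1.4
```

Now axes are tool x = −y, tool y = −x, tool z = down.

```bash
python3 -m creep '[[0.6,0.129,-0.136,0.018,0,0,0],[0.6,0.129,-0.136,0.018,0,0,0],[0.6,0.129,-0.136,0.15,0,0,0],[0.6,0.129,-0.136,0.24,0,0,0],[0.6,0.129,-0.136,0.24,0,0,0]]'; python3 g.py .6595 .1316 .088 -90
```

```text
time_s: 2.77
tcp_pos: [0.6553, 0.13, 0.126]
ee_rot: [[-0.002, -1.0, -0.012], [-1.0, 0.002, -0.002], [0.002, 0.012, -1.0]]
wrist_force: [-1.8, -0.1, -0.8]
gripper_width: 0.708
t 2.77 at [0.6553 0.13   0.126 ] w 0.708 F [-1.8 -0.1 -0.8] shift mm [-1.7 -4.7 38. ] scaled [-0.0057 -0.0156  0.1266] turn [ 0.0039 -0.0007 -0.0008] rows 0.9
```

```bash
python3 -m creep '[[0.6,-0.0057,-0.0156,0.06,0.004,0,0],[0.6,-0.0057,-0.0156,0.1266,0.004,0,0],[0.6,-0.0057,-0.0156,0.1266,0.004,0,0],[0.6,-0.0057,-0.0156,0.1266,0.004,0,0]]'; python3 g.py .6595 .1316 .088 -90
python3 - <<'E'
from h import *
for c in("scene","top"):
    im=r.capture(c);u,v=proj(c,[[.6595,.1316,.09]])[0].astype(int)
    cv2.imwrite(f'pics/{c}1.png',cv2.resize(im[max(0,v-60):v+60,u-70:u+70],None,fx=4,fy=4,interpolation=cv2.INTER_CUBIC))
E
```

```text
time_s: 3.1
tcp_pos: [0.6596, 0.1319, 0.0887]
ee_rot: [[-0.001, -1.0, 0.0], [-1.0, 0.001, -0.003], [0.003, -0.0, -1.0]]
wrist_force: [-0.3, 0.3, 0.0]
gripper_width: 0.606
t 3.1 at [0.6596 0.1319 0.0887] w 0.606 F [-0.3  0.3  0. ] shift mm [0.3 0.1 0.7] scaled [0.0011 0.0003 0.0024] turn [-0.     -0.001  -0.0004] rows 0.0
```

View pics/scene1.png

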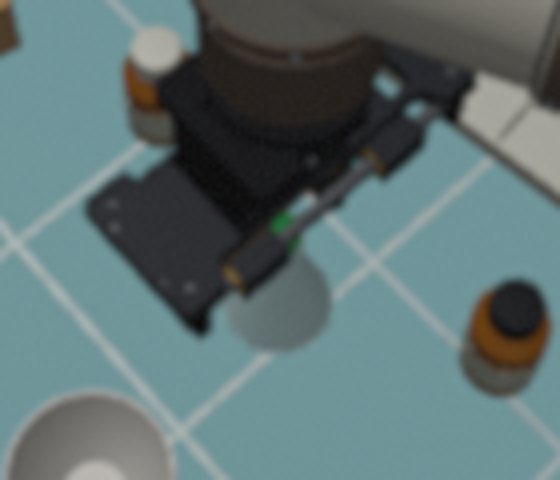

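The green stopper lies between the fingers at about (70,58 of the crop). Closing the gripper.

```bash
python3 -m creep '[[0,0,0,0,0,0,0],[0,0,0,0,0,0,0],[0,0,0,0,0,0,0],[0,0,0,0,0,0,0],[0,0,0,0,0,0,0]]'; python3 -m creep '[[0,0,0,0,0,0,0],[0,0,0,0,0,0,0],[0,0,0,0,0,0,0]]'
```

```text
time_s: 3.62
tcp_pos: [0.661, 0.1323, 0.091]
ee_rot: [[-0.001, -1.0, 0.005], [-1.0, 0.001, -0.001], [0.001, -0.005, -1.0]]
wrist_force: [-0.6, -0.0, -0.4]
gripper_width: 0.309
time_s: 3.87
tcp_pos: [0.661, 0.1323, 0.091]
ee_rot: [[-0.001, -1.0, 0.005], [-1.0, 0.001, -0.001], [0.001, -0.005, -1.0]]
wrist_force: [-0.7, -0.5, -0.4]
gripper_width: 0.078
```

```bash
cat > look.py <<'E'
import sys;from h import *
x,y,z=map(float,sys.argv[1:4]);t=sys.argv[4];tl=[]
for c in("scene","top"):
    im=r.capture(c);u,v=proj(c,[[x,y,z]])[0].astype(int);u=np.clip(u,50,462);v=np.clip(v,60,324)
    tl.append(cv2.resize(im[v-60:v+60,u-50:u+50],None,fx=4,fy=4,interpolation=cv2.INTER_CUBIC));print(c,'crop origin',u-50,v-60)
cv2.imwrite(f'pics/{t}.png',np.hstack(tl));s=r.sense();print(s['tcp_pos'].round(4),s['wrist_force'].round(1),round(s['gripper_width'],3),round(s['time_s'],2))
E
python3 look.py .66 .13 .09 l1
```

```text
scene crop origin 230 206
top crop origin 152 80
[0.661  0.1323 0.0909] [ 0.3  0.7 -0.2] 0.028 3.97
```

View pics/l1.png

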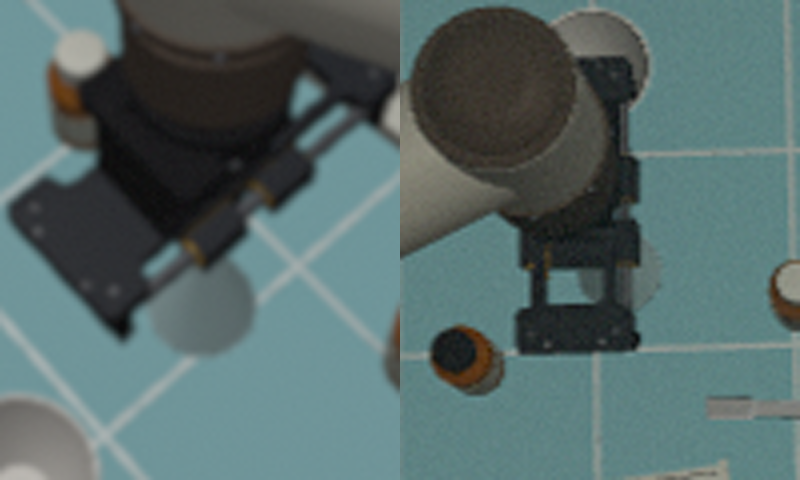

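```bash
python3 - <<'E'
from h import *
for c,o in(("scene",(230,206)),("top",(152,80))):
    for nm,P in dict(tcp=[.661,.1323,.091],tip=[.661,.1323,.074],flasktop=[.6595,.1316,.102],bodybot=[.661,.1323,.144]).items():
        print(c,nm,((proj(c,[P])[0]-o)*4).round())
s=r.sense();print(s['ee_rot'].round(3),s['joints'].round(1))
E
```

```text
scene tcp [204. 246.]
scene tip [203. 259.]
scene flasktop [206. 235.]
scene bodybot [206. 204.]
top tcp [200. 242.]
top tip [203. 247.]
top flasktop [199. 240.]
top bodybot [189. 225.]
[[-0.001 -1.     0.005]
 [-1.     0.001 -0.001]
 [ 0.001 -0.005 -1.   ]] [ 25.1  32.   -1.    0.2 -56.9 -25.3]
```

```bash
python3 -m creep '[[0,0,0,-0.05,0,0,0],[0,0,0,-0.15,0,0,0],[0,0,0,-0.25,0,0,0],[0,0,0,-0.35,0,0,0],[0,0,0,-0.35,0,0,0]]'; python3 look.py .66 .13 .07 l2
```

```text
time_s: 4.38
tcp_pos: [0.6642, 0.1331, 0.204]
ee_rot: [[-0.0, -1.0, 0.018], [-1.0, 0.0, 0.002], [-0.002, -0.018, -1.0]]
wrist_force: [1.1, -0.6, 1.3]
gripper_width: 0.006
scene crop origin 230 210
top crop origin 153 82
[0.6611 0.1328 0.1978] [ 0.  -0.9  0.2] 0.005 4.48
```

View pics/l2.png

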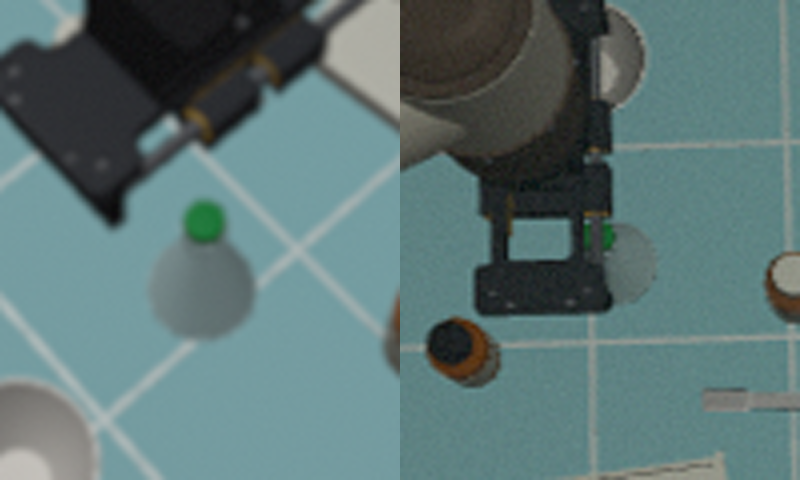

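```bash
python3 - <<'E'
from h import *
for z in(.2,.22,.25,.28): print(z,'top -y rail',back('top',(202.5,120.75),z).round(3),'left rail', back('top',(153+24,120.75),z).round(3),'scene',back('scene',(295.5,228.75),z).round(3))
E
python3 - <<'E'
import cv2
from station import r
for c in("scene","top"): cv2.imwrite(f'pics/{c}2.png',r.capture(c))
s=r.sense();print(s['tcp_pos'],s['gripper_width'],s['joints'])
E
```

```text
0.2 top -y rail [0.688 0.115] left rail [0.69  0.181] scene [0.618 0.125]
0.22 top -y rail [0.683 0.112] left rail [0.685 0.177] scene [0.627 0.132]
0.25 top -y rail [0.675 0.108] left rail [0.677 0.171] scene [0.639 0.143]
0.28 top -y rail [0.667 0.104] left rail [0.669 0.165] scene [0.652 0.154]
[0.65977543 0.13232844 0.19483619] 0.00030352275371108733 [ 25.14794452  27.17629159   6.55746401   0.15139386 -69.28549038
 -25.28648894]
```

View pics/scene2.png

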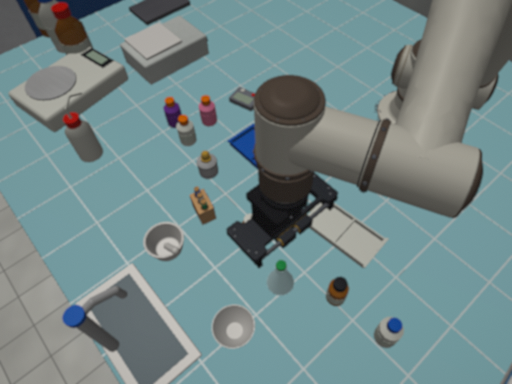

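View pics/top2.png

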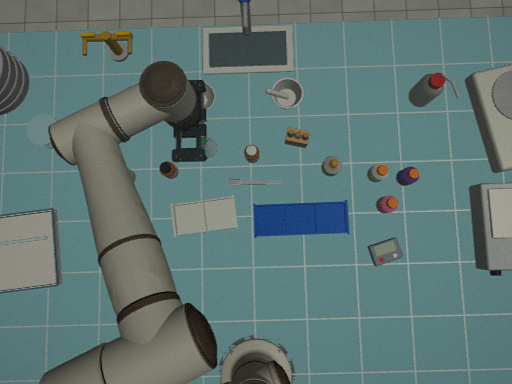

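```bash
python3 - <<'E'
from h import *
im=cv2.imread('pics/scene2.png');im=cv2.resize(im[170:310,210:370],None,fx=4,fy=4,interpolation=cv2.INTER_CUBIC)
im=cv2.convertScaleAbs(im,alpha=1.8,beta=20)
for z,col in((.178,(0,0,255)),(.195,(0,255,255)),(.248,(255,0,255))):
    u=(proj('scene',[[.6598,.1323,z]])[0]-[210,170]+.5)*4;cv2.circle(im,tuple(u.astype(int)),4,col,1);print(z,u)
cv2.imwrite('pics/z3.png',im)
E
```

```text
0.178 [290.95901244 318.55083785]
0.195 [291.67250106 302.85132745]
0.248 [294.07278223 250.03585456]
```

View pics/z3.png

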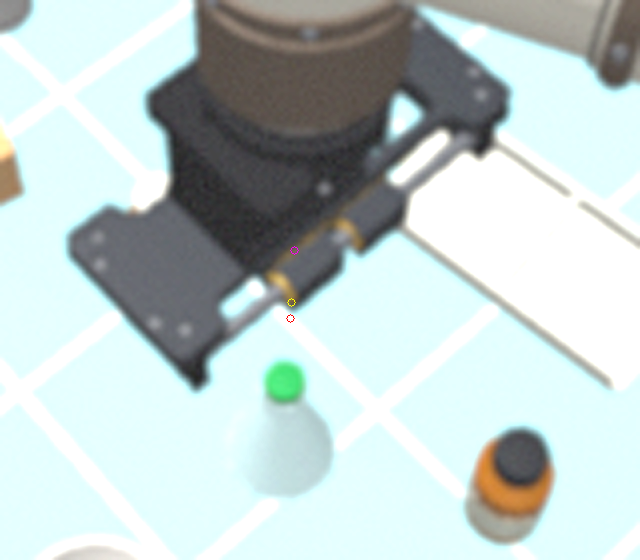

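```bash
python3 - <<'E'
from h import *
for uv,nm in(((200,385),'left end bottom'),((480,150),'right end bottom'),((190,355),'left end top')):
    for z in(.2,.22,.24,.26,.28,.3): print(nm,z,back('scene',(210+uv[0]/4,170+uv[1]/4),z).round(3))
t=cv2.imread('pics/top2.png');t=cv2.convertScaleAbs(cv2.resize(t[60:180,150:250],None,fx=6,fy=5,interpolation=cv2.INTER_CUBIC),alpha=1.8,beta=20);cv2.imwrite('pics/z4.png',t)
E
```

```text
left end bottom 0.2 [0.722 0.138]
left end bottom 0.22 [0.727 0.145]
left end bottom 0.24 [0.732 0.152]
left end bottom 0.26 [0.738 0.159]
left end bottom 0.28 [0.743 0.166]
left end bottom 0.3 [0.749 0.173]
right end bottom 0.2 [0.533 0.136]
right end bottom 0.22 [0.544 0.143]
right end bottom 0.24 [0.554 0.15 ]
right end bottom 0.26 [0.565 0.157]
right end bottom 0.28 [0.576 0.164]
right end bottom 0.3 [0.587 0.171]
left end top 0.2 [0.715 0.124]
left end top 0.22 [0.721 0.131]
left end top 0.24 [0.726 0.138]
left end top 0.26 [0.732 0.146]
left end top 0.28 [0.738 0.153]
left end top 0.3 [0.743 0.16 ]
```

View pics/z4.png

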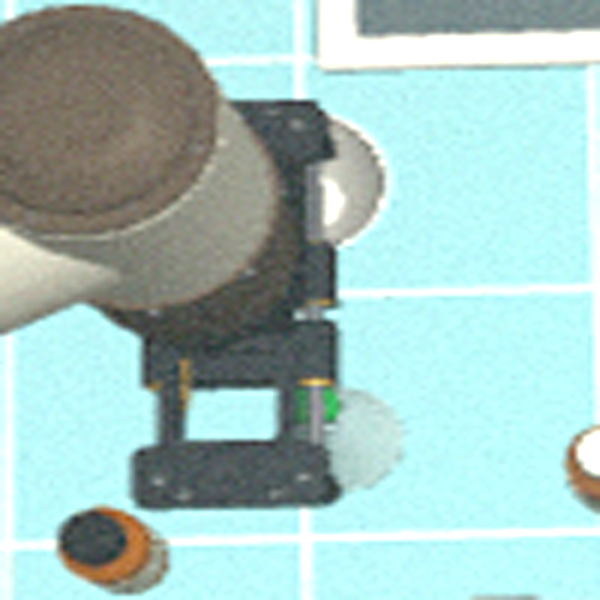

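```bash
python3 g.py .72 .28 .195 -45; python3 -m creep '[[0,-0.49,-0.2,0,0,0,-0.25],[0,-0.49,-0.2,0,0,0,-0.25],[0,-0.49,-0.2,0,0,0,-0.25],[0,-0.49,-0.2,0,0,0,-0.25],[0,-0.49,-0.2,0,0,0,-0.25]]';python3 g.py .72 .28 .14 -45; 
```

```text
t 4.58 at [0.6598 0.1323 0.1948] w 0.0 F [-0.8  0.1 -0.3] shift mm [-147.8  -60.    -0.2] scaled [-0.4925 -0.2    -0.0008] turn [-0.0006 -0.0008 -0.2505] rows 6.3
time_s: 5.0
tcp_pos: [0.7201, 0.2849, 0.1894]
ee_rot: [[0.593, -0.805, -0.001], [-0.805, -0.593, -0.003], [0.002, 0.002, -1.0]]
wrist_force: [-0.3, 0.2, -0.8]
gripper_width: 0.008
t 5.0 at [0.7201 0.2849 0.1894] w 0.008 F [-0.3  0.2 -0.8] shift mm [ 3.8  2.9 49.4] scaled [0.0128 0.0096 0.1648] turn [ 0.0008 -0.0004 -0.048 ] rows 1.2
```

```bash
python3 -m creep '[[0,0,0,0.1,0,0,-0.04],[0,0,0,0.23,0,0,-0.04],[0,0,0,0.3,0,0,-0.04],[0,0,0,0.3,0,0,-0.04],[0,0,0,0.3,0,0,-0.04]]';python3 look.py .72 .28 .13 l5
```

```text
time_s: 5.42
tcp_pos: [0.719, 0.2839, 0.0964]
ee_rot: [[0.689, -0.724, -0.006], [-0.724, -0.689, -0.006], [0.001, 0.008, -1.0]]
wrist_force: [0.2, 0.8, 1.6]
gripper_width: 0.009
scene crop origin 262 264
top crop origin 96 57
[0.7213 0.285  0.1013] [-0.2  0.   1.4] 0.005 5.52
```

View pics/l5.png

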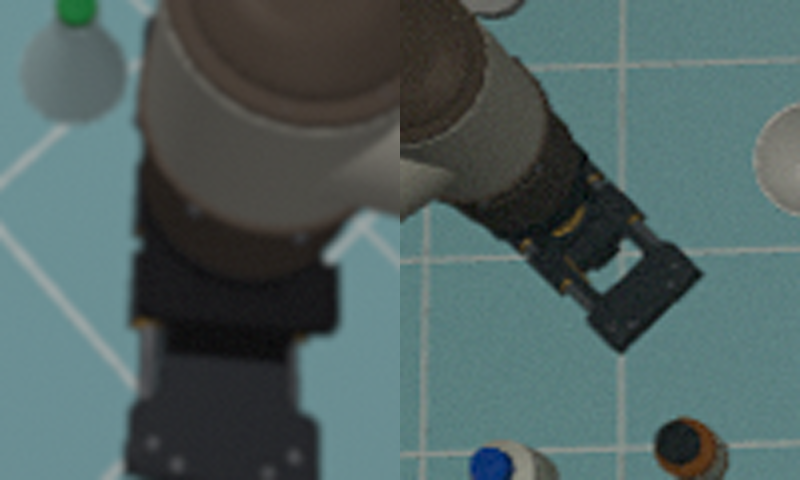

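```bash
python3 -m creep '[[0,0,0,0.08,0,0,0],[0,0,0,0.15,0,0,0],[0,0,0,0.2,0,0,0],[0,0,0,0.215,0,0,0],[0,0,0,0.215,0,0,0]]';python3 look.py .72 .28 .05 l6
```

```text
time_s: 5.93
tcp_pos: [0.7218, 0.2848, 0.0374]
ee_rot: [[0.689, -0.724, 0.003], [-0.724, -0.689, -0.002], [0.003, -0.001, -1.0]]
wrist_force: [-0.5, -0.1, 0.4]
gripper_width: 0.011
scene crop origin 259 264
top crop origin 103 65
[0.7229 0.2853 0.0394] [0.9 0.4 0. ] 0.005 6.03
```

View pics/l6.png

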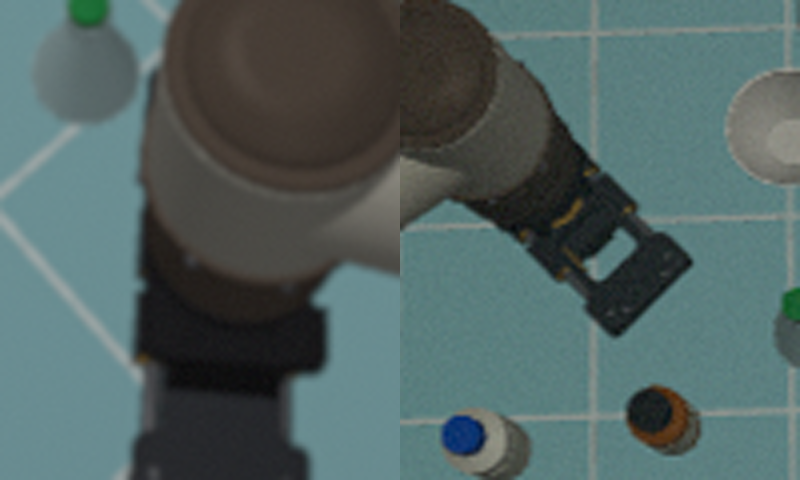

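```bash
python3 -m creep '[[0,0,0,0.02,0,0,0],[0,0,0,0.035,0,0,0],[0,0,0,0.045,0,0,0],[0,0,0,0.045,0,0,0]]'
```

```text
time_s: 6.37
tcp_pos: [0.7225, 0.2852, 0.0251]
ee_rot: [[0.69, -0.724, 0.005], [-0.724, -0.69, -0.001], [0.004, -0.003, -1.0]]
wrist_force: [0.1, -0.2, -0.9]
gripper_width: 0.005
```

```bash
python3 -m creep '[[0,0,0,0.01,0,0,0],[0,0,0,0.02,0,0,0],[0,0,0,0.025,0,0,0],[0,0,0,0.025,0,0,0]]'
```

```text
time_s: 6.7
tcp_pos: [0.7221, 0.2849, 0.0168]
ee_rot: [[0.689, -0.724, 0.004], [-0.724, -0.689, -0.002], [0.004, -0.001, -1.0]]
wrist_force: [-0.0, 0.2, 0.3]
gripper_width: 0.005
```

```bash
python3 -m creep '[[0,0,0,0.01,0,0,0],[0,0,0,0.015,0,0,0],[0,0,0,0.015,0,0,0]]'
```

```text
time_s: 6.95
tcp_pos: [0.7218, 0.2848, 0.0116]
ee_rot: [[0.689, -0.724, 0.003], [-0.724, -0.689, -0.002], [0.003, -0.0, -1.0]]
wrist_force: [0.9, 0.5, 0.2]
gripper_width: 0.004
```

```bash
python3 -m creep '[[0,0,0,0.01,0,0,0],[0,0,0,0.015,0,0,0],[0,0,0,0.015,0,0,0]]'
```

```text
time_s: 7.2
tcp_pos: [0.7214, 0.2846, 0.0063]
ee_rot: [[0.689, -0.725, 0.001], [-0.725, -0.689, -0.003], [0.003, 0.001, -1.0]]
wrist_force: [-0.1, -0.4, -0.2]
gripper_width: 0.01
```

The bench should already have been touched at TCP z = 17 mm, so the fingertips are higher than the readings say. I'll keep probing down gently.

```bash
python3 -m creep '[[0,0,0,0.015,0,0,0],[0,0,0,0.02,0,0,0],[0,0,0,0.02,0,0,0]]'
```

```text
time_s: 7.45
tcp_pos: [0.7209, 0.2843, -0.0006]
ee_rot: [[0.689, -0.725, 0.0], [-0.725, -0.689, -0.003], [0.002, 0.002, -1.0]]
wrist_force: [-0.2, -0.6, 0.4]
gripper_width: 0.004
```

```bash
python3 -m creep '[[0,0,0,0.015,0,0,0],[0,0,0,0.02,0,0,0],[0,0,0,0.02,0,0,0]]'
```

```text
time_s: 7.7
tcp_pos: [0.7204, 0.284, -0.0075]
ee_rot: [[0.689, -0.725, -0.001], [-0.725, -0.689, -0.004], [0.002, 0.004, -1.0]]
wrist_force: [-0.4, 0.3, -0.3]
gripper_width: 0.011
```

```bash
python3 -m creep '[[0,0,0,0.015,0,0,0],[0,0,0,0.015,0,0,0],[0,0,0,0.015,0,0,0]]'
```

```text
time_s: 7.95
tcp_pos: [0.7202, 0.2839, -0.0124]
ee_rot: [[0.689, -0.725, -0.002], [-0.725, -0.689, -0.004], [0.002, 0.004, -1.0]]
wrist_force: [-1.1, 0.2, 0.0]
gripper_width: 0.009
```

```bash
python3 -m creep '[[0,0,0,0.01,0,0,0],[0,0,0,0.01,0,0,0],[0,0,0,0.01,0,0,0]]'
```

```text
time_s: 8.2
tcp_pos: [0.7208, 0.2841, -0.0132]
ee_rot: [[0.69, -0.724, -0.0], [-0.724, -0.69, -0.004], [0.003, 0.003, -1.0]]
wrist_force: [-3.1, -0.4, 6.0]
gripper_width: 0.005
```

```bash
python3 -m creep '[[0,0,0,0.01,0,0,0],[0,0,0,0.01,0,0,0],[0,0,0,0.01,0,0,0]]'
```

```text
time_s: 8.45
tcp_pos: [0.7208, 0.2841, -0.0132]
ee_rot: [[0.69, -0.724, 0.0], [-0.724, -0.69, -0.004], [0.003, 0.003, -1.0]]
wrist_force: [-3.8, -1.3, 8.4]
gripper_width: 0.003
```

```bash
python3 -m creep '[[0,0,0,0.01,0,0,0],[0,0,0,0.01,0,0,0],[0,0,0,0.01,0,0,0]]'
```

```text
time_s: 8.7
tcp_pos: [0.7208, 0.2841, -0.0132]
ee_rot: [[0.691, -0.723, 0.001], [-0.723, -0.691, -0.005], [0.004, 0.003, -1.0]]
wrist_force: [-4.5, -1.2, 8.4]
gripper_width: 0.001
```

```bash
python3 -m creep '[[0.6,0,0,-0.1,0,0,0],[0.6,0,0,-0.22,0,0,0],[0.6,0,0,-0.36,0,0,0],[0.6,0,0,-0.5,0,0,0],[0.6,0,0,-0.5,0,0,0]]';python3 g.py .6595 .1316 .13 -90
```

```text
time_s: 9.12
tcp_pos: [0.7259, 0.2867, 0.1496]
ee_rot: [[0.692, -0.722, 0.02], [-0.722, -0.692, 0.002], [0.012, -0.016, -1.0]]
wrist_force: [1.2, 0.5, 3.0]
gripper_width: 0.297
t 9.12 at [0.7259 0.2867 0.1496] w 0.297 F [1.2 0.5 3. ] shift mm [ 65.9 155.5  17.9] scaled [0.2195 0.5184 0.0596] turn [-0.0063 -0.0017  0.2431] rows 6.1
```

```bash
python3 -m creep '[[0.6,0.22,0.518,0.05,-0.006,0,0.243],[0.6,0.22,0.518,0.05,-0.006,0,0.243],[0.6,0.22,0.518,0.05,-0.006,0,0.243],[0.6,0.22,0.518,0.05,-0.006,0,0.243],[0.6,0.22,0.518,0.05,-0.006,0,0.243]]';python3 g.py .6595 .1316 .13 -90
```

```text
time_s: 9.53
tcp_pos: [0.656, 0.1254, 0.133]
ee_rot: [[0.125, -0.992, -0.002], [-0.992, -0.125, -0.006], [0.005, 0.002, -1.0]]
wrist_force: [-0.6, 0.4, 0.1]
gripper_width: 0.584
t 9.53 at [0.656  0.1254 0.133 ] w 0.584 F [-0.6  0.4  0.1] shift mm [-5.8 -4.3  3. ] scaled [-0.0192 -0.0143  0.0099] turn [ 0.0006 -0.0018  0.04  ] rows 1.0
```

```bash
python3 -m creep '[[0.6,-0.019,-0.014,0,0,0,0.04],[0.6,-0.019,-0.014,0,0,0,0.04],[0.6,-0.019,-0.014,0,0,0,0.04]]';python3 g.py .6595 .1316 .058 -90
```

```text
time_s: 9.78
tcp_pos: [0.6596, 0.1316, 0.1331]
ee_rot: [[0.002, -1.0, -0.001], [-1.0, -0.002, -0.005], [0.005, 0.001, -1.0]]
wrist_force: [-0.0, -0.2, 0.2]
gripper_width: 0.596
t 9.78 at [0.6596 0.1316 0.1331] w 0.596 F [-0.  -0.2  0.2] shift mm [-0.4  0.  75.1] scaled [-0.0015  0.      0.2503] turn [ 0.0003 -0.0017  0.0008] rows 1.8
```

```bash
python3 -m creep '[[0.6,0,0,0.08,0,0,0],[0.6,0,0,0.17,0,0,0],[0.6,0,0,0.23,0,0,0],[0.6,0,0,0.25,0,0,0],[0.6,0,0,0.25,0,0,0]]';python3 -m creep '[[0,0,0,0,0,0,0],[0,0,0,0,0,0,0],[0,0,0,0,0,0,0],[0,0,0,0,0,0,0],[0,0,0,0,0,0,0]]';python3 -m creep '[[0,0,0,0,0,0,0],[0,0,0,0,0,0,0],[0,0,0,0,0,0,0]]';python3 look.py .66 .13 .09 l7
```

```text
time_s: 10.2
tcp_pos: [0.6584, 0.1312, 0.0558]
ee_rot: [[0.005, -1.0, -0.005], [-1.0, -0.005, -0.007], [0.007, 0.005, -1.0]]
wrist_force: [-0.2, 0.9, 0.6]
gripper_width: 0.6
time_s: 10.62
tcp_pos: [0.6589, 0.1314, 0.0568]
ee_rot: [[0.005, -1.0, -0.003], [-1.0, -0.005, -0.006], [0.006, 0.003, -1.0]]
wrist_force: [-0.1, -0.2, -0.2]
gripper_width: 0.31
time_s: 10.87
tcp_pos: [0.6588, 0.1313, 0.0568]
ee_rot: [[0.005, -1.0, -0.003], [-1.0, -0.005, -0.006], [0.006, 0.003, -1.0]]
wrist_force: [-0.9, -0.1, -1.3]
gripper_width: 0.267
scene crop origin 230 206
top crop origin 152 80
[0.6588 0.1313 0.0568] [ 0.2 -0.5  1.4] 0.267 10.97
```

View pics/l7.png

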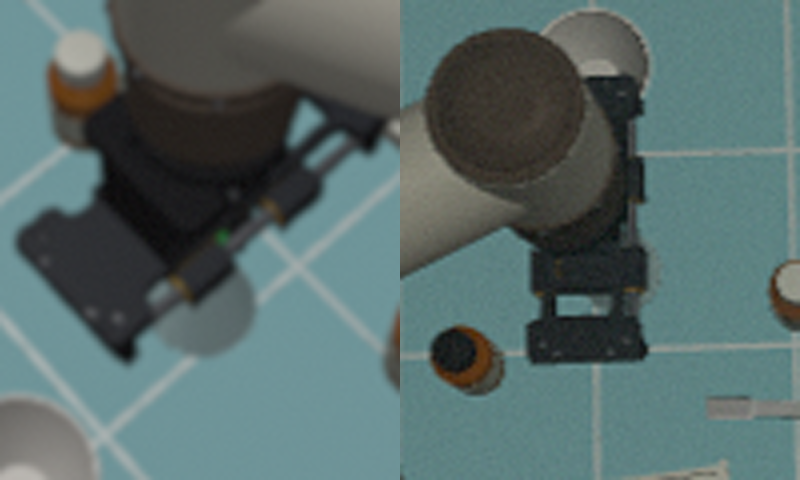

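```bash
python3 -m creep '[[0,0,0,-0.05,0,0,0],[0,0,0,-0.13,0,0,0],[0,0,0,-0.24,0,0,0],[0,0,0,-0.36,0,0,0],[0,0,0,-0.44,0,0,0]]';python3 g.py .4365 -.055 .18 -90
```

```text
time_s: 11.38
tcp_pos: [0.6603, 0.1323, 0.1924]
ee_rot: [[0.005, -1.0, 0.0], [-1.0, -0.005, -0.006], [0.006, -0.0, -1.0]]
wrist_force: [0.9, 0.2, -0.4]
gripper_width: 0.266
t 11.38 at [0.6603 0.1323 0.1924] w 0.266 F [ 0.9  0.2 -0.4] shift mm [186.  224.8  13.4] scaled [0.6199 0.7493 0.0446] turn [-0.0001 -0.0019  0.0017] rows 7.0
```

```bash
python3 -m creep '[[0,0.06,0.07,0.01,0,0,0],[0,0.16,0.19,0.02,0,0,0],[0,0.27,0.33,0.03,0,0,0],[0,0.38,0.46,0.04,0,0,0],[0,0.48,0.59,0.045,0,0,0]]';python3 g.py .4365 -.055 .18 -90
```

```text
time_s: 11.8
tcp_pos: [0.5087, 0.0074, 0.1804]
ee_rot: [[0.006, -1.0, -0.0], [-1.0, -0.006, -0.006], [0.006, 0.0, -1.0]]
wrist_force: [-0.5, -0.9, -1.0]
gripper_width: 0.271
t 11.8 at [0.5087 0.0074 0.1804] w 0.271 F [-0.5 -0.9 -1. ] shift mm [62.  72.6  0.8] scaled [0.2066 0.2419 0.0027] turn [ 0.0001 -0.0019  0.0018] rows 2.3
```

```bash
python3 -m creep '[[0,0.1,0.12,0,0,-0.002,0.002],[0,0.17,0.2,0.02,0,-0.002,0.002],[0,0.207,0.242,0.07,0,-0.002,0.002],[0,0.207,0.242,0.14,0,-0.002,0.002],[0,0.207,0.242,0.19,0,-0.002,0.002]]';python3 g.py .4365 -.055 .061 -90
```

```text
time_s: 12.22
tcp_pos: [0.4349, -0.0564, 0.1233]
ee_rot: [[-0.002, -1.0, 0.0], [-1.0, 0.002, 0.001], [-0.001, -0.0, -1.0]]
wrist_force: [-0.2, 0.3, -1.0]
gripper_width: 0.266
t 12.22 at [ 0.4349 -0.0564  0.1233] w 0.266 F [-0.2  0.3 -1. ] shift mm [-1.3 -1.6 62.3] scaled [-0.0044 -0.0054  0.2077] turn [-0.0001  0.0003 -0.0008] rows 1.5
```

```bash
python3 -m creep '[[0,-0.004,-0.005,0.06,0,0,0],[0,-0.004,-0.005,0.11,0,0,0],[0,-0.004,-0.005,0.15,0,0,0],[0,-0.004,-0.005,0.18,0,0,0],[0,-0.004,-0.005,0.185,0,0,0]]';python3 look.py .4365 -.055 .05 l8; python3 g.py .4365 -.055 .061 -90
```

```text
time_s: 12.63
tcp_pos: [0.435, -0.0554, 0.0664]
ee_rot: [[-0.003, -1.0, -0.003], [-1.0, 0.003, 0.0], [-0.0, 0.003, -1.0]]
wrist_force: [0.1, -0.4, -1.6]
gripper_width: 0.27
scene crop origin 245 110
top crop origin 220 158
[ 0.4362 -0.0552  0.0677] [-0.8 -0.1 -1.3] 0.267 12.73
t 12.73 at [ 0.4362 -0.0552  0.0677] w 0.267 F [-0.8 -0.1 -1.3] shift mm [-0.2 -0.3  6.7] scaled [-0.0007 -0.001   0.0223] turn [ 0.0002  0.0002 -0.0008] rows 0.2
```

View pics/l8.png

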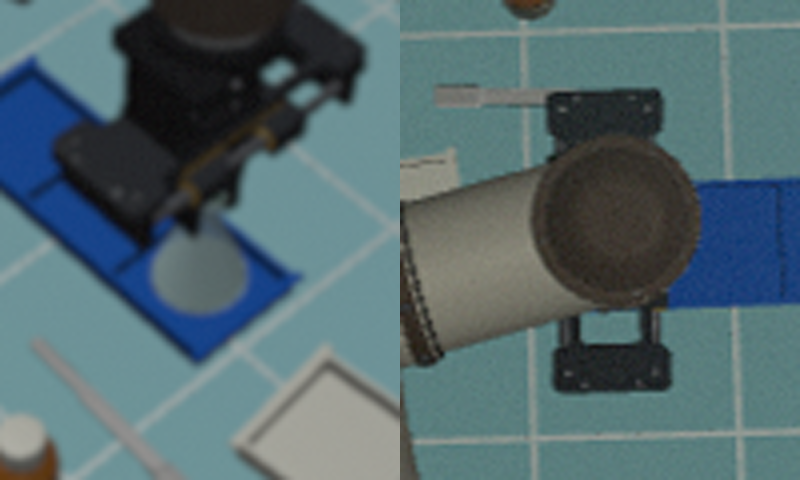

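The scene view shows the flask above the near-end compartment, base at about (295,177) in the full picture and centred. Lowering gently.

```bash
python3 -m creep '[[0,0,0,0.006,0,0,0],[0,0,0,0.012,0,0,0],[0,0,0,0.015,0,0,0],[0,0,0,0.015,0,0,0]]'; python3 -m creep '[[0,0,0,0.004,0,0,0],[0,0,0,0.007,0,0,0],[0,0,0,0.007,0,0,0]]'
```

```text
time_s: 13.07
tcp_pos: [0.4363, -0.0552, 0.0634]
ee_rot: [[-0.002, -1.0, -0.0], [-1.0, 0.002, 0.001], [-0.001, 0.0, -1.0]]
wrist_force: [-0.5, 0.3, -1.1]
gripper_width: 0.267
time_s: 13.32
tcp_pos: [0.4362, -0.0552, 0.0612]
ee_rot: [[-0.003, -1.0, -0.0], [-1.0, 0.003, 0.001], [-0.001, 0.0, -1.0]]
wrist_force: [0.6, -0.5, -0.4]
gripper_width: 0.268
```

```bash
python3 -m creep '[[0,0,0,0.004,0,0,0],[0,0,0,0.007,0,0,0],[0,0,0,0.007,0,0,0]]'
```

```text
time_s: 13.57
tcp_pos: [0.4368, -0.0549, 0.0607]
ee_rot: [[-0.002, -1.0, 0.001], [-1.0, 0.002, 0.001], [-0.001, -0.001, -1.0]]
wrist_force: [-4.8, 3.8, 13.2]
gripper_width: 0.265
```

```bash
python3 -m creep '[[0.27,0,0,-0.001,0,0,0],[0.45,0,0,-0.001,0,0,0],[0.6,0,0,-0.001,0,0,0],[0.6,0,0,-0.001,0,0,0],[0.6,0,0,-0.001,0,0,0]]';python3 -m creep '[[0.6,0,0,-0.06,0,0,0],[0.6,0,0,-0.17,0,0,0],[0.6,0,0,-0.3,0,0,0],[0.6,0,0,-0.4,0,0,0],[0.6,0,0,-0.4,0,0,0]]';python3 g.py .590 .2395 .15 -90; python3 look.py .4365 -.055 .05 l9
```

```text
time_s: 13.98
tcp_pos: [0.4368, -0.055, 0.0609]
ee_rot: [[-0.001, -1.0, 0.0], [-1.0, 0.001, 0.0], [-0.0, -0.0, -1.0]]
wrist_force: [0.5, 0.1, -0.0]
gripper_width: 0.49
time_s: 14.4
tcp_pos: [0.441, -0.0548, 0.1871]
ee_rot: [[-0.0, -1.0, 0.014], [-1.0, 0.0, 0.001], [-0.001, -0.014, -1.0]]
wrist_force: [-0.1, 0.1, -0.3]
gripper_width: 0.595
t 14.4 at [ 0.441  -0.0548  0.1871] w 0.595 F [-0.1  0.1 -0.3] shift mm [-294.3 -148.4   39.6] scaled [-0.9809 -0.4947  0.1319] turn [-0.0044  0.0004 -0.    ] rows 8.0
scene crop origin 245 110
top crop origin 220 158
[ 0.4372 -0.0548  0.1818] [-1.1  0.1 -1.3] 0.6 14.5
```

View pics/l9.png

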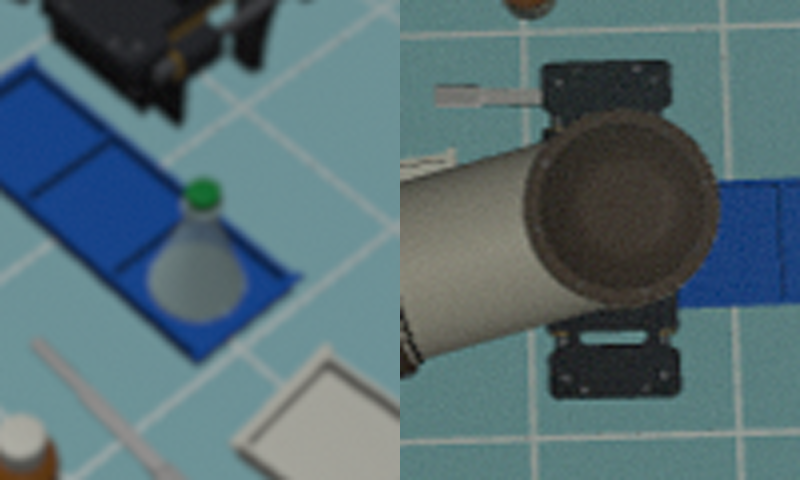

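The flask stands upright in its compartment, stopper at about (296,158). Next is amber_black: black cap, scene (339,290), the only amber bottle with a black cap (the other, at (251,227), has a white one).

```bash
python3 -m creep '[[0.8,-0.98,-0.49,0.05,0,0,0],[0.8,-0.98,-0.49,0.05,0,0,0],[0.8,-0.98,-0.49,0.1,0,0,0],[0.8,-0.98,-0.49,0.1,0,0,0],[0.8,-0.98,-0.49,0.1,0,0,0]]';python3 g.py .590 .2395 .14 -90
```

```text
time_s: 14.92
tcp_pos: [0.5296, 0.1317, 0.1628]
ee_rot: [[-0.002, -1.0, -0.0], [-1.0, 0.002, -0.0], [0.0, 0.0, -1.0]]
wrist_force: [0.4, 0.4, 1.0]
gripper_width: 0.787
t 14.92 at [0.5296 0.1317 0.1628] w 0.787 F [0.4 0.4 1. ] shift mm [-107.9  -60.1   22.8] scaled [-0.3598 -0.2004  0.076 ] turn [ 0.     -0.     -0.0007] rows 3.0
```

```bash
python3 -m creep '[[0.8,-0.36,-0.2,0.07,0,0,0],[0.8,-0.36,-0.2,0.07,0,0,0],[0.8,-0.36,-0.2,0.07,0,0,0],[0.8,-0.36,-0.2,0.07,0,0,0],[0.8,-0.36,-0.2,0.07,0,0,0]]';python3 g.py .590 .2395 .016 -90;python3 look.py .59 .24 .09 l10
```

```text
time_s: 15.33
tcp_pos: [0.589, 0.2406, 0.1374]
ee_rot: [[-0.0, -1.0, -0.006], [-1.0, 0.0, -0.004], [0.004, 0.006, -1.0]]
wrist_force: [0.1, 0.4, 0.5]
gripper_width: 0.799
t 15.33 at [0.589  0.2406 0.1374] w 0.799 F [0.1 0.4 0.5] shift mm [  0.7  -1.8 121.4] scaled [ 0.0023 -0.0058  0.4048] turn [ 0.0019 -0.0012 -0.0001] rows 2.9
scene crop origin 291 222
top crop origin 113 106
[0.5888 0.2387 0.1399] [ 0.6 -0.4  0.2] 0.798 15.43
```

View pics/l10.png

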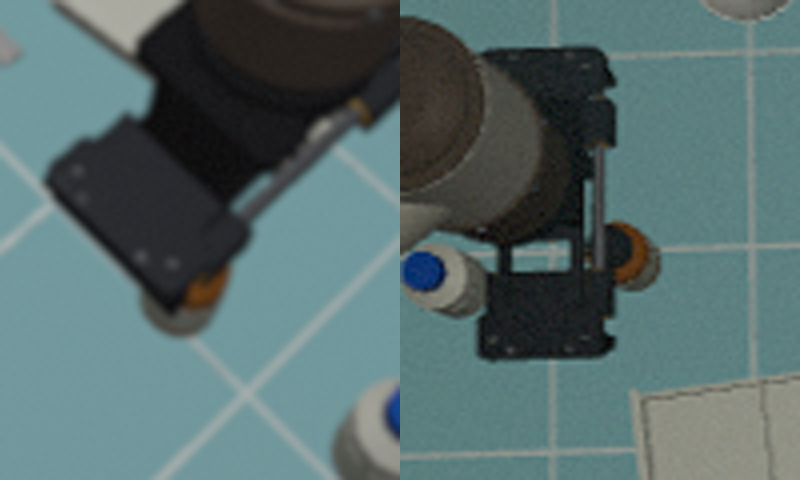

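```bash
python3 -m creep '[[0.8,-0.003,-0.004,0.1,0.002,-0.001,0],[0.8,-0.003,-0.004,0.2,0.002,-0.001,0],[0.8,-0.003,-0.004,0.29,0.002,-0.001,0],[0.8,-0.003,-0.004,0.37,0.002,-0.001,0],[0.8,-0.003,-0.004,0.41,0.002,-0.001,0]]';python3 g.py .590 .2395 .016 -90
```

```text
time_s: 15.85
tcp_pos: [0.5871, 0.2365, 0.0141]
ee_rot: [[-0.005, -1.0, -0.002], [-1.0, 0.005, -0.002], [0.002, 0.002, -1.0]]
wrist_force: [-0.1, -1.1, -0.9]
gripper_width: 0.801
t 15.85 at [0.5871 0.2365 0.0141] w 0.801 F [-0.1 -1.1 -0.9] shift mm [-3.  -2.9 -1.9] scaled [-0.01   -0.0095 -0.0062] turn [ 0.0006 -0.0006 -0.0014] rows 0.1
```

```bash
python3 -m creep '[[0.8,-0.01,-0.0095,-0.006,0,0,-0.001],[0.8,-0.01,-0.0095,-0.006,0,0,-0.001],[0.3,-0.01,-0.0095,-0.006,0,0,-0.001],[0.3,-0.01,-0.0095,-0.006,0,0,-0.001],[0,-0.01,-0.0095,-0.006,0,0,-0.001]]';python3 -m creep '[[0,0,0,0,0,0,0],[0,0,0,0,0,0,0],[0,0,0,0,0,0,0],[0,0,0,0,0,0,0]]';python3 g.py .590 .2395 .016 -90
```

```text
time_s: 16.27
tcp_pos: [0.5909, 0.24, 0.0177]
ee_rot: [[-0.001, -1.0, 0.001], [-1.0, 0.001, -0.0], [0.0, -0.001, -1.0]]
wrist_force: [0.5, 0.3, -0.1]
gripper_width: 0.65
time_s: 16.6
tcp_pos: [0.591, 0.2403, 0.0188]
ee_rot: [[-0.001, -1.0, 0.001], [-1.0, 0.001, 0.0], [-0.0, -0.001, -1.0]]
wrist_force: [-3.2, -0.1, 5.6]
gripper_width: 0.494
t 16.6 at [0.591  0.2403 0.0188] w 0.494 F [-3.2 -0.1  5.6] shift mm [0.8 1.  2.8] scaled [0.0026 0.0033 0.0092] turn [-0.0004  0.0001 -0.0003] rows 0.1
```

```bash
python3 -m creep '[[0,0,0,0,0,0,0],[0,0,0,-0.05,0,0,0],[0,0,0,-0.15,0,0,0],[0,0,0,-0.28,0,0,0],[0,0,0,-0.42,0,0,0]]';python3 g.py .4373 -.143 .15 -90; python3 look.py .59 .24 .12 l11
```

```text
time_s: 17.02
tcp_pos: [0.5895, 0.2395, 0.1433]
ee_rot: [[-0.001, -1.0, -0.003], [-1.0, 0.001, -0.002], [0.002, 0.003, -1.0]]
wrist_force: [0.3, 0.7, -0.7]
gripper_width: 0.495
t 17.02 at [0.5895 0.2395 0.1433] w 0.495 F [ 0.3  0.7 -0.7] shift mm [382.7 151.7  -5.3] scaled [ 1.2756  0.5057 -0.0177] turn [ 0.001  -0.0007 -0.0004] rows 9.9
scene crop origin 293 216
top crop origin 111 104
[0.5954 0.2425 0.1526] [-0.1  0.5 -1. ] 0.498 17.12
```

View pics/l11.png

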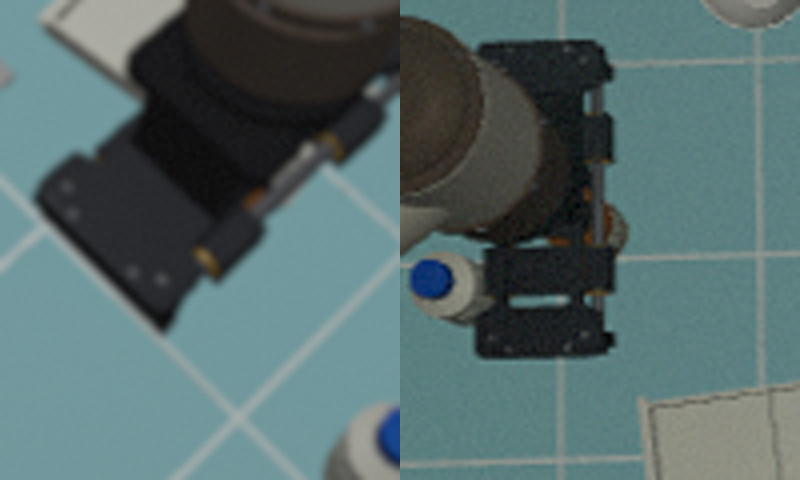

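```bash
python3 -m creep '[[0,0.1,0.04,-0.03,0,0,0],[0,0.24,0.1,-0.05,0,0,0],[0,0.38,0.15,-0.05,0,0,0],[0,0.52,0.21,-0.05,0,0,0],[0,0.66,0.26,-0.05,0,0,0]]';python3 g.py .4373 -.143 .16 -90
```

```text
time_s: 17.53
tcp_pos: [0.5205, 0.0562, 0.1641]
ee_rot: [[0.001, -1.0, 0.015], [-1.0, -0.001, 0.008], [-0.008, -0.015, -1.0]]
wrist_force: [0.9, -0.6, -1.9]
gripper_width: 0.496
t 17.53 at [0.5205 0.0562 0.1641] w 0.496 F [ 0.9 -0.6 -1.9] shift mm [199.1  83.4   1.4] scaled [0.6637 0.2781 0.0045] turn [-0.0046  0.0024  0.0003] rows 5.2
```

```bash
python3 -m creep '[[0,0.13,0.055,-0.01,-0.004,0.002,0],[0,0.26,0.11,-0.01,-0.004,0.002,0],[0,0.4,0.167,-0.01,-0.004,0.002,0],[0,0.52,0.22,-0.01,-0.004,0.002,0],[0,0.61,0.26,-0.01,-0.004,0.002,0]]';python3 g.py .4373 -.143 .16 -90
```

```text
time_s: 17.95
tcp_pos: [0.4405, -0.1288, 0.1637]
ee_rot: [[0.0, -1.0, 0.001], [-1.0, -0.0, 0.002], [-0.002, -0.001, -1.0]]
wrist_force: [1.0, -1.0, -1.2]
gripper_width: 0.493
t 17.95 at [ 0.4405 -0.1288  0.1637] w 0.493 F [ 1.  -1.  -1.2] shift mm [14.3  3.2  3.7] scaled [0.0475 0.0108 0.0123] turn [-0.0002  0.0005  0.0001] rows 0.4
```

```bash
python3 -m creep '[[0,0.048,0.011,0.02,0,0,0],[0,0.048,0.011,0.08,0,0,0],[0,0.048,0.011,0.17,0,0,0],[0,0.048,0.011,0.26,0,0,0],[0,0.048,0.011,0.33,0,0,0]]';python3 g.py .4373 -.143 .0228 -90
```

```text
time_s: 18.37
tcp_pos: [0.4358, -0.1432, 0.0625]
ee_rot: [[-0.001, -1.0, -0.001], [-1.0, 0.001, 0.002], [-0.002, 0.001, -1.0]]
wrist_force: [0.6, -0.1, -1.6]
gripper_width: 0.497
t 18.37 at [ 0.4358 -0.1432  0.0625] w 0.497 F [ 0.6 -0.1 -1.6] shift mm [-0.1 -1.5 39.7] scaled [-0.0003 -0.005   0.1323] turn [ 0.0004  0.0007 -0.0004] rows 1.0
```

```bash
python3 -m creep '[[0,0,-0.005,0.04,0,0,0],[0,0,-0.005,0.08,0,0,0],[0,0,-0.005,0.105,0,0,0],[0,0,-0.005,0.11,0,0,0],[0,0,-0.005,0.11,0,0,0]]';python3 g.py .4373 -.143 .0228 -90;python3 look.py .4373 -.143 .05 l12
```

```text
time_s: 18.78
tcp_pos: [0.437, -0.1431, 0.029]
ee_rot: [[-0.001, -1.0, -0.002], [-1.0, 0.001, 0.002], [-0.002, 0.002, -1.0]]
wrist_force: [0.4, 0.8, -1.2]
gripper_width: 0.498
t 18.78 at [ 0.437  -0.1431  0.029 ] w 0.498 F [ 0.4  0.8 -1.2] shift mm [-0.1 -0.3  6.2] scaled [-0.0003 -0.0011  0.0206] turn [ 0.0008  0.0007 -0.0004] rows 0.1
scene crop origin 222 91
top crop origin 251 157
[ 0.4379 -0.1431  0.03  ] [-0.3  0.  -1.3] 0.499 18.88
```

View pics/l12.png

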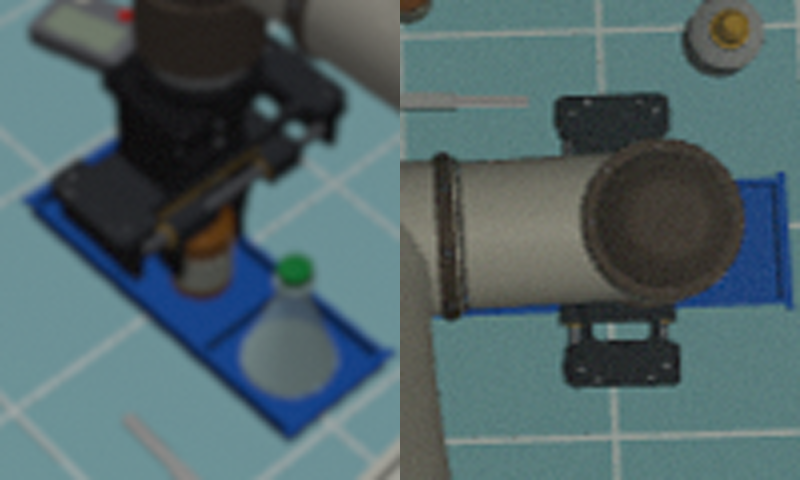

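The amber bottle hangs over the middle compartment, base near (273,161). Lowering gently.

```bash
python3 -m creep '[[0,0,0,0.007,0,0,0],[0,0,0,0.014,0,0,0],[0,0,0,0.018,0,0,0],[0,0,0,0.018,0,0,0]]'; python3 -m creep '[[0,0,0,0.004,0,0,0],[0,0,0,0.006,0,0,0],[0,0,0,0.006,0,0,0]]'
```

```text
time_s: 19.22
tcp_pos: [0.4378, -0.1431, 0.0246]
ee_rot: [[-0.001, -1.0, 0.0], [-1.0, 0.001, 0.002], [-0.002, -0.0, -1.0]]
wrist_force: [-0.7, 0.2, -2.2]
gripper_width: 0.499
time_s: 19.47
tcp_pos: [0.4378, -0.1431, 0.0228]
ee_rot: [[-0.001, -1.0, 0.0], [-1.0, 0.001, 0.002], [-0.002, -0.0, -1.0]]
wrist_force: [0.2, -0.1, -0.8]
gripper_width: 0.497
```

```bash
python3 -m creep '[[0,0,0,0.003,0,0,0],[0,0,0,0.004,0,0,0],[0,0,0,0.004,0,0,0]]'
```

```text
time_s: 19.72
tcp_pos: [0.4379, -0.1431, 0.0227]
ee_rot: [[-0.0, -1.0, 0.0], [-1.0, 0.0, 0.002], [-0.002, -0.0, -1.0]]
wrist_force: [-2.0, 1.5, 9.3]
gripper_width: 0.497
```

```bash
python3 -m creep '[[0.55,0,0,0,0,0,0],[0.65,0,0,0,0,0,0],[0.75,0,0,0,0,0,0],[0.75,0,0,0,0,0,0],[0.75,0,0,0,0,0,0]]';python3 -m creep '[[0.75,0,0,-0.06,0,0,0],[0.75,0,0,-0.17,0,0,0],[0.75,0,0,-0.3,0,0,0],[0.75,0,0,-0.42,0,0,0],[0.75,0,0,-0.42,0,0,0]]';python3 g.py .563 -.370 .14 -90; python3 look.py .4365 -.14 .05 l13
python3 - <<'E'
from h import *
t=cv2.imread('pics/top0.png');s=cv2.imread('pics/scene0.png')
cv2.imwrite('pics/wo.png',np.hstack([cv2.resize(s[85:155,155:225],None,fx=5,fy=5,interpolation=cv2.INTER_CUBIC),cv2.resize(t[150:220,355:425],None,fx=5,fy=5,interpolation=cv2.INTER_CUBIC)]))
E
```

```text
time_s: 20.13
tcp_pos: [0.4379, -0.1431, 0.0226]
ee_rot: [[-0.0, -1.0, 0.0], [-1.0, 0.0, 0.002], [-0.002, -0.0, -1.0]]
wrist_force: [-0.6, 0.7, -0.4]
gripper_width: 0.725
time_s: 20.55
tcp_pos: [0.4429, -0.144, 0.1557]
ee_rot: [[0.001, -1.0, 0.015], [-1.0, -0.001, -0.0], [0.0, -0.015, -1.0]]
wrist_force: [0.2, -0.7, 0.4]
gripper_width: 0.751
t 20.55 at [ 0.4429 -0.144   0.1557] w 0.751 F [ 0.2 -0.7  0.4] shift mm [ 226.2 -119.5   17.6] scaled [ 0.754  -0.3984  0.0587] turn [-0.0048 -0.0001  0.0005] rows 6.1
scene crop origin 223 91
top crop origin 250 158
[ 0.4387 -0.1432  0.15  ] [ 0.3 -0.  -0.6] 0.749 20.65
```

View pics/l13.png

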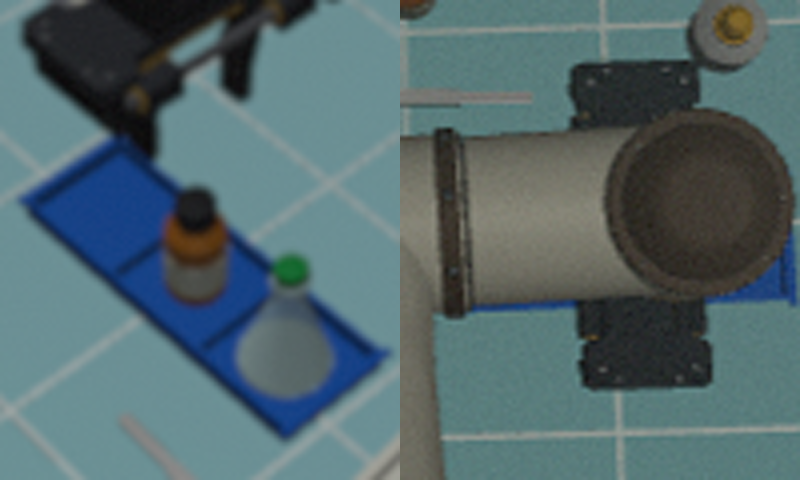

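View pics/wo.png

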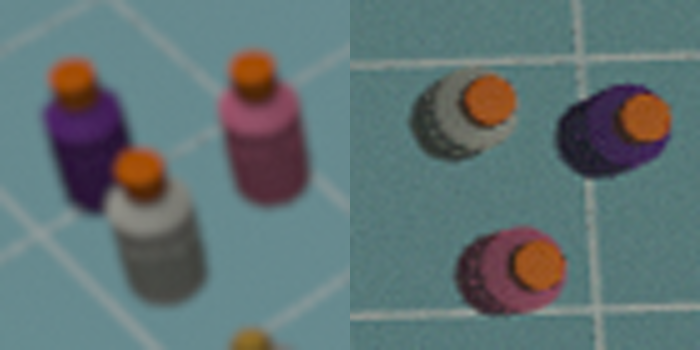

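Candidates with an orange cap: white at scene (186,130), purple at (173,110), pink at (208,110). The white one at top (377,171) is the one wanted; the crop confirms it. Moving there.

```bash
python3 -m creep '[[0.75,0.755,-0.412,0,0,0,0],[0.75,0.755,-0.412,0,0,0,0],[0.75,0.755,-0.412,0.02,0,0,0],[0.75,0.755,-0.412,0.02,0,0,0],[0.75,0.755,-0.412,0.02,0,0,0]]';python3 g.py .563 -.370 .14 -90
```

```text
time_s: 21.07
tcp_pos: [0.5378, -0.3272, 0.143]
ee_rot: [[-0.001, -1.0, 0.001], [-1.0, 0.001, 0.004], [-0.004, -0.001, -1.0]]
wrist_force: [1.0, 1.0, -0.3]
gripper_width: 0.75
t 21.07 at [ 0.5378 -0.3272  0.143 ] w 0.75 F [ 1.   1.  -0.3] shift mm [ 42.8 -25.2   2.9] scaled [ 0.1425 -0.0841  0.0096] turn [-0.0002  0.0012 -0.0002] rows 1.2
```

```bash
python3 -m creep '[[0.75,0.143,-0.084,0.01,0,0.001,0],[0.75,0.143,-0.084,0.01,0,0.001,0],[0.75,0.143,-0.084,0.01,0,0.001,0],[0.75,0.143,-0.084,0.01,0,0.001,0]]';python3 g.py .563 -.370 .02 -90;python3 look.py .563 -.37 .09 l14
```

```text
time_s: 21.4
tcp_pos: [0.5616, -0.3698, 0.1369]
ee_rot: [[-0.002, -1.0, -0.004], [-1.0, 0.002, 0.003], [-0.003, 0.004, -1.0]]
wrist_force: [-0.9, -0.0, 0.2]
gripper_width: 0.751
t 21.4 at [ 0.5616 -0.3698  0.1369] w 0.751 F [-0.9 -0.   0.2] shift mm [  0.5  -1.8 116.9] scaled [ 0.0017 -0.0061  0.3895] turn [ 0.0013  0.001  -0.0006] rows 2.8
scene crop origin 133 58
top crop origin 332 109
[ 0.5621 -0.3689  0.139 ] [0.1 0.1 1.1] 0.747 21.5
```

View pics/l14.png

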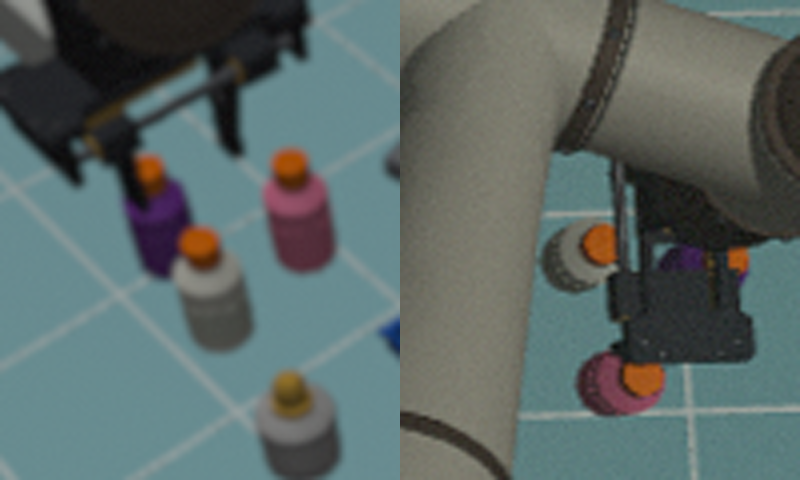

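```bash
python3 - <<'E'
from h import *
for z in(.122,.152):print(z,(proj('scene',[[.5621,-.3689,z]])[0]-[133,58]+.5)*4)
print((proj('scene',[[.563,-.370,.094]])[0]-[133,58]+.5)*4)
E
```

```text
0.122 [196.50542628 210.79507921]
0.152 [188.01949101 177.55205097]
[202.08208391 240.26121797]
```

The fingertip midpoint (187,178) matches the prediction with the 30 mm correction, (188,178). Descending.

```bash
python3 -m creep '[[0.75,0.002,-0.003,0.1,0.001,0.001,0],[0.75,0.002,-0.003,0.2,0.001,0.001,0],[0.75,0.002,-0.003,0.29,0.001,0.001,0],[0.75,0.002,-0.003,0.36,0.001,0.001,0],[0.75,0.002,-0.003,0.39,0.001,0.001,0]]';python3 g.py .563 -.370 .02 -90
```

```text
time_s: 21.92
tcp_pos: [0.5605, -0.3668, 0.0192]
ee_rot: [[0.001, -1.0, -0.003], [-1.0, -0.001, 0.001], [-0.001, 0.003, -1.0]]
wrist_force: [0.5, 0.3, -0.4]
gripper_width: 0.752
t 21.92 at [ 0.5605 -0.3668  0.0192] w 0.752 F [ 0.5  0.3 -0.4] shift mm [ 3.2 -2.5 -0.8] scaled [ 0.0105 -0.0085 -0.0026] turn [0.001  0.0004 0.0003] rows 0.1
```

```bash
python3 -m creep '[[0.75,0.0105,-0.0085,-0.003,0,0,0],[0.75,0.0105,-0.0085,-0.003,0,0,0],[0.3,0.0105,-0.0085,-0.003,0,0,0],[0,0.0105,-0.0085,-0.003,0,0,0],[0,0.0105,-0.0085,-0.003,0,0,0]]';python3 -m creep '[[0,0,0,0,0,0,0],[0,0,0,0,0,0,0],[0,0,0,0,0,0,0]]';python3 g.py .563 -.370 .02 -90
```

```text
time_s: 22.33
tcp_pos: [0.564, -0.3703, 0.0219]
ee_rot: [[0.001, -1.0, -0.0], [-1.0, -0.001, 0.0], [-0.0, 0.0, -1.0]]
wrist_force: [0.7, -0.2, 0.0]
gripper_width: 0.603
time_s: 22.58
tcp_pos: [0.564, -0.3704, 0.0223]
ee_rot: [[0.001, -1.0, 0.0], [-1.0, -0.001, -0.0], [0.0, -0.0, -1.0]]
wrist_force: [0.5, 0.3, 0.8]
gripper_width: 0.543
t 22.58 at [ 0.564  -0.3704  0.0223] w 0.543 F [0.5 0.3 0.8] shift mm [-0.4  1.   2.3] scaled [-0.0013  0.0035  0.0076] turn [-0.     -0.      0.0003] rows 0.1
```

```bash
python3 -m creep '[[0,0,0,0,0,0,0],[0,0,0,-0.05,0,0,0],[0,0,0,-0.15,0,0,0],[0,0,0,-0.27,0,0,0],[0,0,0,-0.38,0,0,0]]';python3 g.py .4381 -.231 .14 -90; python3 look.py .563 -.37 .12 l15
```

```text
time_s: 23.0
tcp_pos: [0.5636, -0.3703, 0.1371]
ee_rot: [[0.001, -1.0, -0.001], [-1.0, -0.001, 0.0], [-0.0, 0.001, -1.0]]
wrist_force: [0.9, 0.3, -0.5]
gripper_width: 0.539
t 23.0 at [ 0.5636 -0.3703  0.1371] w 0.539 F [ 0.9  0.3 -0.5] shift mm [-139.5  125.3   -2.7] scaled [-0.4648  0.4178 -0.009 ] turn [0.0005 0.0001 0.0003] rows 4.5
scene crop origin 131 50
top crop origin 335 108
[ 0.5677 -0.3726  0.1439] [ 1.  -0.1 -0.7] 0.543 23.1
```

View pics/l15.png

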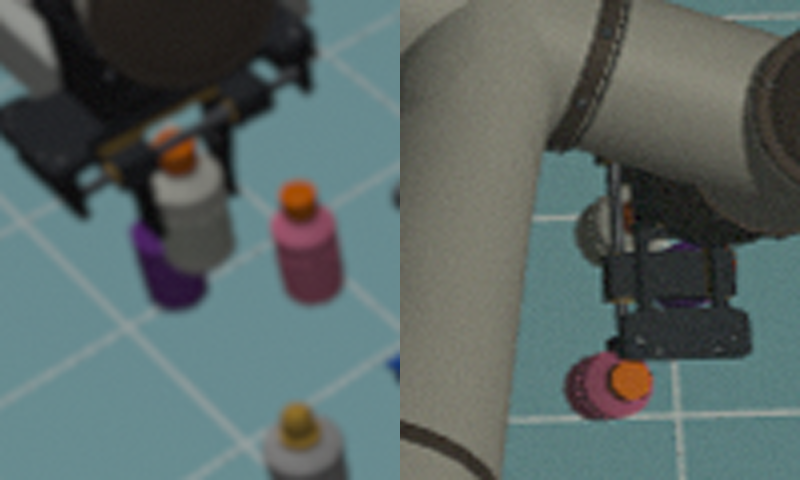

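The white bottle is lifted and the purple and pink ones are still standing. Carrying it to the blue tray's far (−y) compartment.

```bash
python3 -m creep '[[0,-0.06,0.06,-0.01,0,0,0],[0,-0.17,0.15,-0.01,0,0,0],[0,-0.29,0.26,-0.01,0,0,0],[0,-0.41,0.37,-0.01,0,0,0],[0,-0.472,0.432,-0.01,0,0,0]]';python3 g.py .4381 -.231 .14 -90
```

```text
time_s: 23.52
tcp_pos: [0.4358, -0.2299, 0.1433]
ee_rot: [[0.001, -1.0, 0.011], [-1.0, -0.001, -0.006], [0.006, -0.011, -1.0]]
wrist_force: [1.1, 1.5, -1.2]
gripper_width: 0.543
t 23.52 at [ 0.4358 -0.2299  0.1433] w 0.543 F [ 1.1  1.5 -1.2] shift mm [ 1.  -2.3  3.3] scaled [ 0.0035 -0.0076  0.011 ] turn [-0.0035 -0.002   0.0004] rows 0.1
```

```bash
python3 -m creep '[[0,0.0035,-0.0076,0.01,-0.0035,-0.002,0],[0,0.0035,-0.0076,0.06,-0.0035,-0.002,0],[0,0.0035,-0.0076,0.14,-0.0035,-0.002,0],[0,0.0035,-0.0076,0.22,-0.0035,-0.002,0],[0,0.0035,-0.0076,0.28,-0.0035,-0.002,0]]';python3 g.py .4381 -.231 .0263 -90
```

```text
time_s: 23.93
tcp_pos: [0.4377, -0.2311, 0.0575]
ee_rot: [[0.001, -1.0, -0.002], [-1.0, -0.001, 0.001], [-0.001, 0.002, -1.0]]
wrist_force: [-0.4, -0.5, -1.2]
gripper_width: 0.539
t 23.93 at [ 0.4377 -0.2311  0.0575] w 0.539 F [-0.4 -0.5 -1.2] shift mm [-0.  -0.4 31.2] scaled [-1.000e-04 -1.400e-03  1.039e-01] turn [0.0006 0.0003 0.0003] rows 0.7
```

```bash
python3 -m creep '[[0,0,0,0.03,0,0,0],[0,0,0,0.06,0,0,0],[0,0,0,0.08,0,0,0],[0,0,0,0.085,0,0,0],[0,0,0,0.085,0,0,0]]';python3 g.py .4381 -.231 .0263 -90;python3 look.py .4381 -.23 .05 l16
```

```text
time_s: 24.35
tcp_pos: [0.4378, -0.2311, 0.0318]
ee_rot: [[0.001, -1.0, -0.002], [-1.0, -0.001, 0.001], [-0.001, 0.002, -1.0]]
wrist_force: [-0.3, 0.2, -1.2]
gripper_width: 0.537
t 24.35 at [ 0.4378 -0.2311  0.0318] w 0.537 F [-0.3  0.2 -1.2] shift mm [-0.1 -0.3  5.5] scaled [-0.0003 -0.0011  0.0184] turn [0.0007 0.0003 0.0003] rows 0.1
scene crop origin 201 73
top crop origin 282 156
[ 0.4383 -0.2312  0.0326] [-0.4  0.1 -1.1] 0.542 24.45
```

View pics/l16.png

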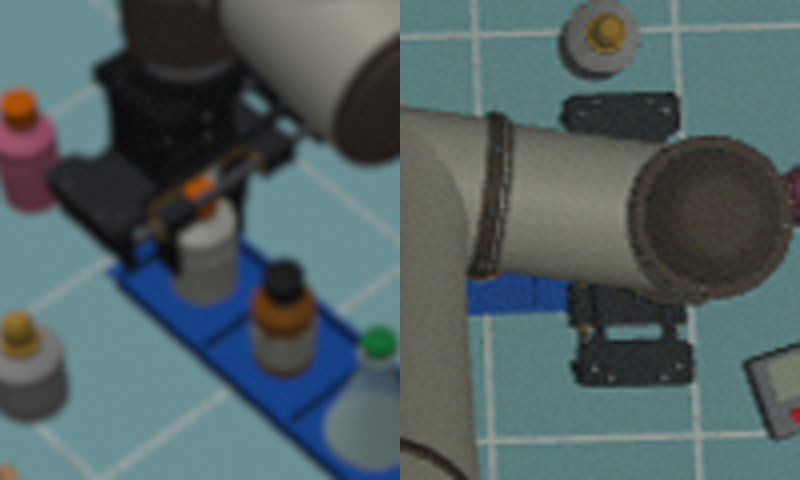

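The white bottle hangs over the far compartment, base near (252,146). Lowering.

```bash
python3 -m creep '[[0,0,0,0.007,0,0,0],[0,0,0,0.013,0,0,0],[0,0,0,0.016,0,0,0],[0,0,0,0.016,0,0,0]]'; python3 -m creep '[[0,0,0,0.004,0,0,0],[0,0,0,0.006,0,0,0],[0,0,0,0.006,0,0,0]]'
```

```text
time_s: 24.78
tcp_pos: [0.4383, -0.2312, 0.0278]
ee_rot: [[0.001, -1.0, -0.0], [-1.0, -0.001, 0.001], [-0.001, 0.0, -1.0]]
wrist_force: [0.1, -0.7, -1.8]
gripper_width: 0.539
time_s: 25.03
tcp_pos: [0.4383, -0.2312, 0.0262]
ee_rot: [[0.001, -1.0, -0.0], [-1.0, -0.001, 0.0], [-0.0, 0.0, -1.0]]
wrist_force: [-0.7, 0.7, 1.5]
gripper_width: 0.545
```

```bash
python3 -m creep '[[0,0,0,0.003,0,0,0],[0,0,0,0.003,0,0,0]]'; python3 -m creep '[[0.6,0,0,0,0,0,0],[0.7,0,0,0,0,0,0],[0.78,0,0,0,0,0,0],[0.78,0,0,0,0,0,0],[0.78,0,0,0,0,0,0]]';python3 -m creep '[[0.8,0,0,-0.06,0,0,0],[0.8,0,0,-0.17,0,0,0],[0.8,0,0,-0.3,0,0,0],[0.8,0,0,-0.4,0,0,0],[0.8,0,0,-0.4,0,0,0]]';python3 g.py .5885 -.2375 .13 -90; python3 look.py .4381 -.2 .05 l17
```

```text
time_s: 25.2
tcp_pos: [0.4383, -0.2313, 0.0261]
ee_rot: [[0.002, -1.0, -0.0], [-1.0, -0.002, 0.0], [-0.0, 0.0, -1.0]]
wrist_force: [-1.9, 1.7, 7.3]
gripper_width: 0.544
time_s: 25.62
tcp_pos: [0.4383, -0.2313, 0.026]
ee_rot: [[0.002, -1.0, -0.001], [-1.0, -0.002, 0.0], [-0.0, 0.001, -1.0]]
wrist_force: [-1.2, -0.4, -0.6]
gripper_width: 0.76
time_s: 26.03
tcp_pos: [0.4427, -0.2327, 0.1526]
ee_rot: [[0.003, -1.0, 0.013], [-1.0, -0.003, -0.004], [0.004, -0.013, -1.0]]
wrist_force: [0.1, -0.3, -0.5]
gripper_width: 0.799
t 26.03 at [ 0.4427 -0.2327  0.1526] w 0.799 F [ 0.1 -0.3 -0.5] shift mm [   5.2 -145.5   24.5] scaled [ 0.0173 -0.4849  0.0816] turn [-0.004  -0.0013  0.001 ] rows 3.5
scene crop origin 208 79
top crop origin 271 156
[ 0.4391 -0.2313  0.1472] [-0.7 -0.2  0. ] 0.801 26.13
```

View pics/l17.png

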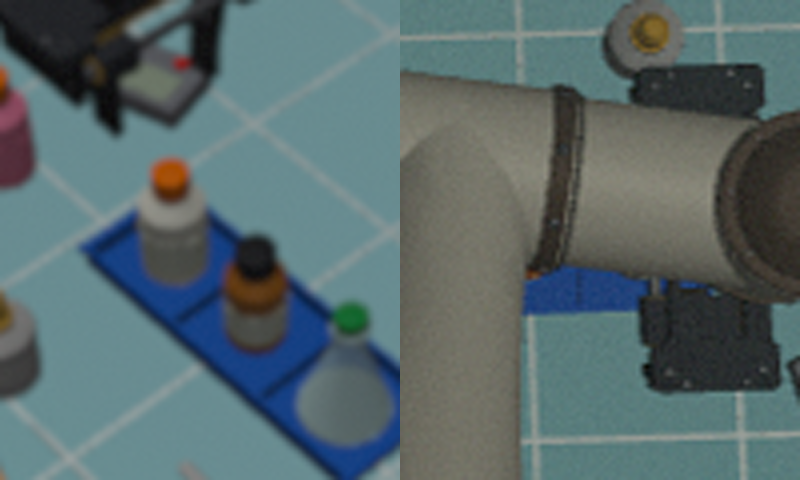

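The titration kit stands in place: orange cap (250,123), black cap (271,143), stopper (295,158). Now the lamp.

```bash
python3 -m creep '[[0.88,0.018,-0.497,0.02,0,0,0],[0.88,0.018,-0.497,0.04,0,0,0],[0.88,0.018,-0.497,0.06,0,0,0],[0.88,0.018,-0.497,0.06,0,0,0],[0.88,0.018,-0.497,0.06,0,0,0]]';python3 g.py .5885 -.2375 .009 -90
```

```text
time_s: 26.55
tcp_pos: [0.5911, -0.2361, 0.1249]
ee_rot: [[0.003, -1.0, -0.001], [-1.0, -0.003, 0.0], [-0.0, 0.001, -1.0]]
wrist_force: [0.7, -0.6, 0.6]
gripper_width: 0.876
t 26.55 at [ 0.5911 -0.2361  0.1249] w 0.876 F [ 0.7 -0.6  0.6] shift mm [  1.5   2.4 115.9] scaled [0.0049 0.0081 0.3862] turn [0.0004 0.0002 0.0008] rows 2.8
```

```bash
python3 -m creep '[[0.88,0.005,0.008,0.06,0,0,0],[0.88,0.005,0.008,0.16,0,0,0],[0.88,0.005,0.008,0.26,0,0,0],[0.88,0.005,0.008,0.34,0,0,0],[0.88,0.005,0.008,0.375,0,0,0]]';python3 g.py .5885 -.2375 .009 -90
```

```text
time_s: 26.97
tcp_pos: [0.584, -0.2367, 0.0068]
ee_rot: [[0.001, -1.0, -0.011], [-1.0, -0.001, 0.003], [-0.003, 0.011, -1.0]]
wrist_force: [-1.1, -0.5, -0.4]
gripper_width: 0.88
t 26.97 at [ 0.584  -0.2367  0.0068] w 0.88 F [-1.1 -0.5 -0.4] shift mm [ 0.8 -4.5 -2.2] scaled [ 0.0028 -0.0148 -0.0074] turn [0.0036 0.001  0.0004] rows 0.1
```

```bash
python3 -m creep '[[0.88,0.003,-0.012,-0.007,0.003,0.001,0],[0.88,0.003,-0.012,-0.007,0.003,0.001,0],[0.4,0.003,-0.012,-0.007,0.003,0.001,0],[0,0.003,-0.012,-0.007,0.003,0.001,0],[0,0.003,-0.012,-0.007,0.003,0.001,0]]';python3 -m creep '[[0,0,0,0,0,0,0],[0,0,0,0,0,0,0],[0,0,0,0,0,0,0],[0,0,0,0,0,0,0]]';python3 g.py .5885 -.2375 .009 -90;python3 look.py .5885 -.2375 .06 l18
```

```text
time_s: 27.38
tcp_pos: [0.5887, -0.2378, 0.0106]
ee_rot: [[0.001, -1.0, 0.001], [-1.0, -0.001, -0.001], [0.001, -0.001, -1.0]]
wrist_force: [0.5, -0.1, 0.3]
gripper_width: 0.735
time_s: 27.72
tcp_pos: [0.5893, -0.2379, 0.012]
ee_rot: [[0.002, -1.0, 0.003], [-1.0, -0.002, -0.001], [0.001, -0.003, -1.0]]
wrist_force: [-1.0, 1.8, 5.5]
gripper_width: 0.608
t 27.72 at [ 0.5893 -0.2379  0.012 ] w 0.608 F [-1.   1.8  5.5] shift mm [-0.4  0.8  3. ] scaled [-0.0014  0.0028  0.01  ] turn [-0.0009 -0.0004  0.0006] rows 0.1
scene crop origin 156 98
top crop origin 282 103
[ 0.5894 -0.2379  0.012 ] [-1.5  1.   6.3] 0.615 27.82
```

View pics/l18.png

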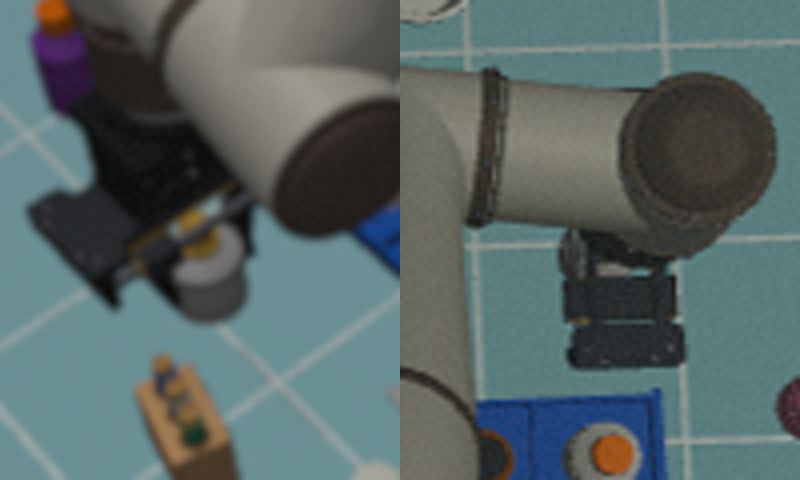

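```bash
python3 -m creep '[[0,0,0,0,0,0,0],[0,0,0,-0.05,0,0,0],[0,0,0,-0.17,0,0,0],[0,0,0,-0.31,0,0,0],[0,0,0,-0.45,0,0,0]]';python3 g.py .4586 .0973 .15 -90; python3 look.py .5885 -.2375 .12 l19
```

```text
time_s: 28.23
tcp_pos: [0.5877, -0.2374, 0.1461]
ee_rot: [[0.002, -1.0, -0.001], [-1.0, -0.002, -0.0], [0.0, 0.001, -1.0]]
wrist_force: [1.1, -0.1, -1.1]
gripper_width: 0.613
t 28.23 at [ 0.5877 -0.2374  0.1461] w 0.613 F [ 1.1 -0.1 -1.1] shift mm [-334.9  128.6   -3.9] scaled [-1.1164  0.4287 -0.0131] turn [ 0.0003 -0.0001  0.0005] rows 8.6
scene crop origin 152 83
top crop origin 286 100
[ 0.5938 -0.2392  0.1547] [ 1.5 -0.6 -1.5] 0.607 28.33
```

View pics/l19.png

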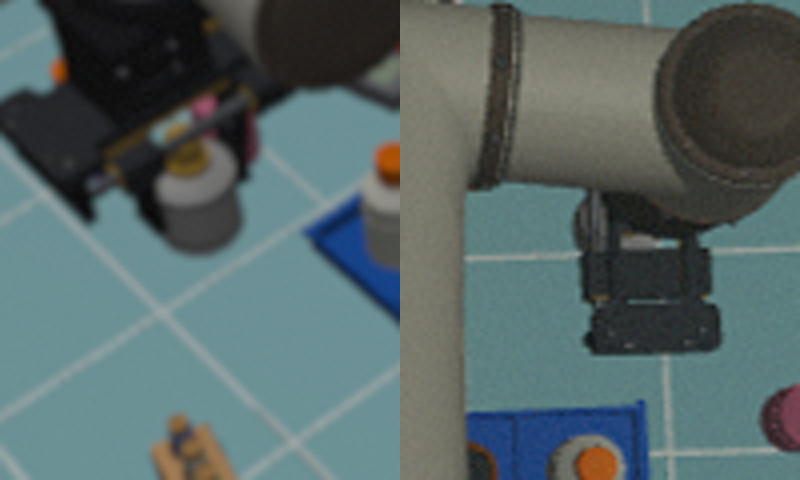

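```bash
python3 -m creep '[[0,-0.08,0.03,0,0,0,0],[0,-0.2,0.08,0,0,0,0],[0,-0.33,0.13,0,0,0,0],[0,-0.46,0.18,0,0,0,0],[0,-0.59,0.23,0,0,0,0]]';python3 g.py .4586 .0973 .15 -90
```

```text
time_s: 28.75
tcp_pos: [0.5226, -0.0615, 0.1511]
ee_rot: [[0.002, -1.0, 0.017], [-1.0, -0.002, -0.006], [0.006, -0.017, -1.0]]
wrist_force: [1.4, 0.9, -1.5]
gripper_width: 0.611
t 28.75 at [ 0.5226 -0.0615  0.1511] w 0.611 F [ 1.4  0.9 -1.5] shift mm [-158.9   63.7   -0.9] scaled [-0.5296  0.2125 -0.0029] turn [-0.0053 -0.0018  0.0006] rows 4.1
```

```bash
python3 -m creep '[[0,-0.13,0.053,0,-0.005,-0.002,0],[0,-0.26,0.106,0,-0.005,-0.002,0],[0,-0.39,0.16,0,-0.005,-0.002,0],[0,-0.49,0.2,0,-0.005,-0.002,0],[0,-0.53,0.213,0.02,-0.005,-0.002,0]]';python3 g.py .4586 .0973 .016 -90
```

```text
time_s: 29.17
tcp_pos: [0.4571, 0.1006, 0.1432]
ee_rot: [[0.005, -1.0, 0.002], [-1.0, -0.005, 0.002], [-0.002, -0.002, -1.0]]
wrist_force: [0.4, -0.2, -2.4]
gripper_width: 0.613
t 29.17 at [0.4571 0.1006 0.1432] w 0.613 F [ 0.4 -0.2 -2.4] shift mm [  3.6  -1.3 127.2] scaled [ 0.0119 -0.0042  0.4241] turn [-0.0007  0.0007  0.0017] rows 3.1
```

```bash
python3 -m creep '[[0,0.012,-0.004,0.06,0,0,0.002],[0,0.012,-0.004,0.15,0,0,0.002],[0,0.012,-0.004,0.25,0,0,0.002],[0,0.012,-0.004,0.33,0,0,0.002],[0,0.012,-0.004,0.37,0,0,0.002]]';python3 -m creep '[[0,0,0,0.01,0,0,0],[0,0,0,0.01,0,0,0]]';python3 g.py .4586 .0973 .016 -90;python3 look.py .4586 .0973 .05 l20
```

```text
time_s: 29.58
tcp_pos: [0.4558, 0.096, 0.0288]
ee_rot: [[-0.002, -1.0, -0.004], [-1.0, 0.002, -0.0], [0.0, 0.004, -1.0]]
wrist_force: [0.0, -0.1, -1.9]
gripper_width: 0.608
time_s: 29.75
tcp_pos: [0.4541, 0.0951, 0.0239]
ee_rot: [[-0.003, -1.0, -0.008], [-1.0, 0.003, -0.003], [0.003, 0.008, -1.0]]
wrist_force: [-0.4, 0.6, -2.5]
gripper_width: 0.612
t 29.75 at [0.4541 0.0951 0.0239] w 0.612 F [-0.4  0.6 -2.5] shift mm [-2.2 -4.6  7.9] scaled [-0.0074 -0.0154  0.0262] turn [ 0.0027 -0.0008 -0.0008] rows 0.2
scene crop origin 282 152
top crop origin 167 152
[0.4561 0.0962 0.026 ] [-0.1 -0.7 -1.9] 0.61 29.85
```

View pics/l20.png

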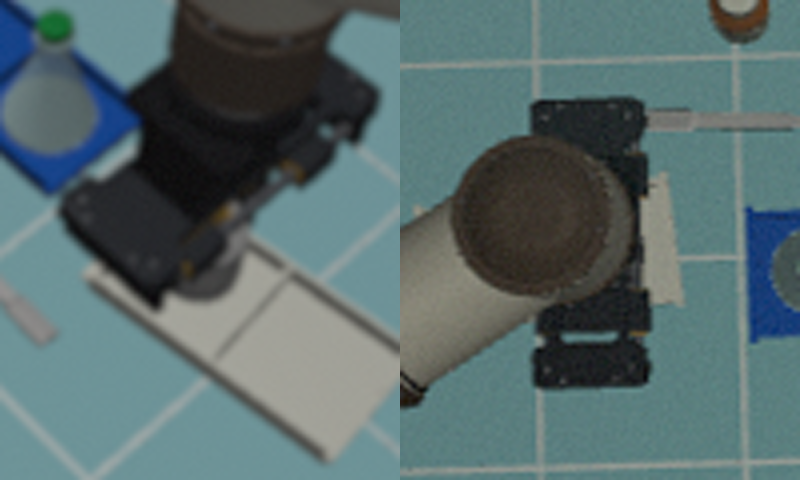

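```bash
python3 -m creep '[[0,-0.003,-0.008,0.008,0.001,0,0],[0,-0.003,-0.008,0.016,0.001,0,0],[0,-0.003,-0.008,0.024,0.001,0,0],[0,-0.003,-0.008,0.026,0.001,0,0],[0,-0.003,-0.008,0.026,0.001,0,0]]'; python3 -m creep '[[0,0,0,0.004,0,0,0],[0,0,0,0.005,0,0,0],[0,0,0,0.005,0,0,0]]'
```

```text
time_s: 30.27
tcp_pos: [0.4584, 0.097, 0.0182]
ee_rot: [[-0.002, -1.0, -0.0], [-1.0, 0.002, -0.0], [0.0, 0.0, -1.0]]
wrist_force: [-0.2, -0.2, -2.6]
gripper_width: 0.613
time_s: 30.52
tcp_pos: [0.4584, 0.097, 0.0167]
ee_rot: [[-0.002, -1.0, -0.0], [-1.0, 0.002, -0.0], [0.0, 0.0, -1.0]]
wrist_force: [0.1, 1.0, -2.0]
gripper_width: 0.608
```

```bash
python3 -m creep '[[0,0,0,0.003,0,0,0],[0,0,0,0.004,0,0,0],[0,0,0,0.004,0,0,0]]'
```

```text
time_s: 30.77
tcp_pos: [0.4585, 0.0971, 0.016]
ee_rot: [[-0.002, -1.0, 0.0], [-1.0, 0.002, -0.0], [0.0, -0.0, -1.0]]
wrist_force: [-1.8, -0.0, 5.4]
gripper_width: 0.613
```

```bash
python3 -m creep '[[0.7,0,0,0,0,0,0],[0.8,0,0,0,0,0,0],[0.86,0,0,0,0,0,0],[0.86,0,0,0,0,0,0],[0.86,0,0,0,0,0,0]]';python3 -m creep '[[0.8,0,0,-0.06,0,0,0],[0.8,0,0,-0.17,0,0,0],[0.8,0,0,-0.3,0,0,0],[0.8,0,0,-0.45,0,0,0],[0.8,0,0,-0.45,0,0,0]]';python3 g.py .6762 -.1395 .14 -102.3; python3 look.py .4586 .0973 .05 l21
```

```text
time_s: 31.18
tcp_pos: [0.4586, 0.0971, 0.0159]
ee_rot: [[-0.002, -1.0, 0.0], [-1.0, 0.002, -0.0], [0.0, -0.0, -1.0]]
wrist_force: [-0.5, 0.6, -0.3]
gripper_width: 0.837
time_s: 31.6
tcp_pos: [0.4633, 0.099, 0.1585]
ee_rot: [[0.001, -1.0, 0.015], [-1.0, -0.0, 0.006], [-0.006, -0.015, -1.0]]
wrist_force: [0.4, 0.9, 1.3]
gripper_width: 0.795
t 31.6 at [0.4633 0.099  0.1585] w 0.795 F [0.4 0.9 1.3] shift mm [ 238.7 -212.5   20.3] scaled [ 0.7957 -0.7084  0.0676] turn [-0.0045  0.0023  0.0685] rows 7.7
scene crop origin 282 152
top crop origin 167 152
[0.4597 0.0978 0.1531] [-0.9  0.2 -0.2] 0.799 31.7
```

View pics/l21.png

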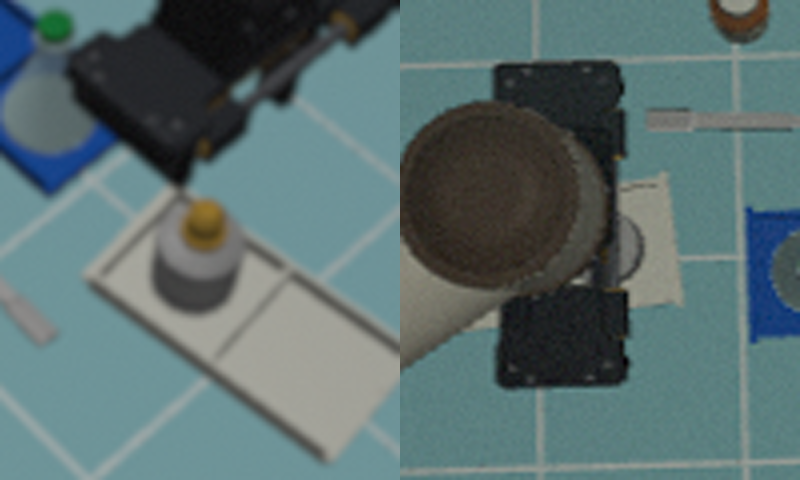

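The lamp stands in its compartment at about (331,215). Now the tube block.

```bash
python3 -m creep '[[0.7,0.79,-0.72,0.03,0,0,0.0685],[0.7,0.79,-0.72,0.03,0,0,0.0685],[0.7,0.79,-0.72,0.03,0,0,0.0685],[0.7,0.79,-0.72,0.03,0,0,0.0685],[0.7,0.79,-0.72,0.03,0,0,0.0685]]';python3 g.py .6762 -.1395 .14 -102.3
```

```text
time_s: 32.12
tcp_pos: [0.5992, -0.058, 0.1442]
ee_rot: [[-0.215, -0.977, 0.001], [-0.977, 0.215, 0.003], [-0.003, -0.0, -1.0]]
wrist_force: [-0.0, 0.8, 0.4]
gripper_width: 0.7
t 32.12 at [ 0.5992 -0.058   0.1442] w 0.7 F [-0.   0.8  0.4] shift mm [ 63.  -92.7   4. ] scaled [ 0.21   -0.3091  0.0135] turn [-0.0001  0.001  -0.0007] rows 2.7
```

```bash
python3 -m creep '[[0.7,0.21,-0.31,0,0,0.001,0],[0.7,0.21,-0.31,0,0,0.001,0],[0.7,0.21,-0.31,0.01,0,0.001,0],[0.7,0.21,-0.31,0.01,0,0.001,0],[0.7,0.21,-0.31,0.01,0,0.001,0]]';python3 g.py .6762 -.1395 .010 -102.3;python3 look.py .6762 -.1395 .07 l22
```

```text
time_s: 32.53
tcp_pos: [0.6753, -0.1408, 0.1367]
ee_rot: [[-0.218, -0.976, -0.006], [-0.976, 0.218, 0.0], [0.001, 0.006, -1.0]]
wrist_force: [-0.3, 0.3, -0.2]
gripper_width: 0.699
t 32.53 at [ 0.6753 -0.1408  0.1367] w 0.699 F [-0.3  0.3 -0.2] shift mm [ -1.6  -1.3 126.7] scaled [-0.0054 -0.0044  0.4224] turn [ 0.0019 -0.0003 -0.0016] rows 3.0
scene crop origin 150 137
top crop origin 247 73
[ 0.6751 -0.1391  0.139 ] [ 0.1 -0.  -0.2] 0.698 32.63
```

View pics/l22.png

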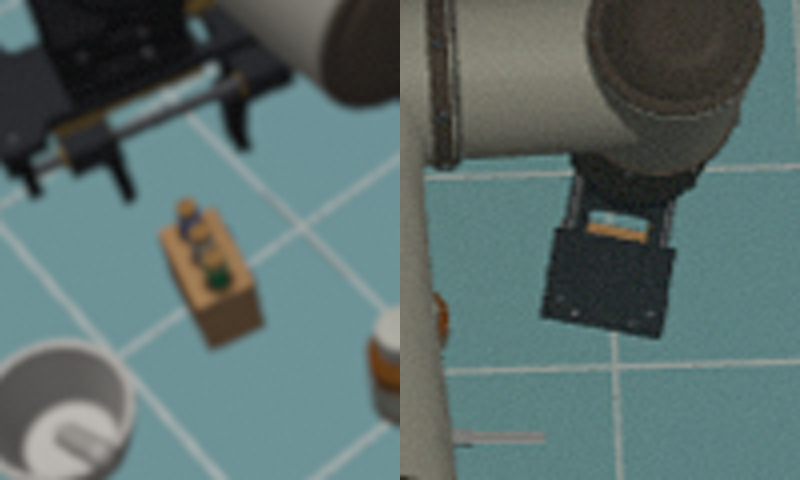

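```bash
python3 - <<'E'
from h import *
for z in(0,.03,.05,.07,.09): print(z,back('top',(287.5,92),z).round(3),back('scene',(164,238),z).round(3))
t=cv2.imread('pics/top0.png');s=cv2.imread('pics/scene0.png')
cv2.imwrite('pics/mo.png',np.hstack([cv2.resize(s[210:270,134:194],None,fx=6,fy=6,interpolation=cv2.INTER_CUBIC),cv2.resize(t[65:125,257:317],None,fx=6,fy=6,interpolation=cv2.INTER_CUBIC)]))
E
```

```text
0 [ 0.825 -0.119] [ 0.797 -0.148]
0.03 [ 0.815 -0.117] [ 0.801 -0.13 ]
0.05 [ 0.808 -0.116] [ 0.803 -0.119]
0.07 [ 0.801 -0.115] [ 0.806 -0.107]
0.09 [ 0.795 -0.114] [ 0.808 -0.095]
```

View pics/mo.png

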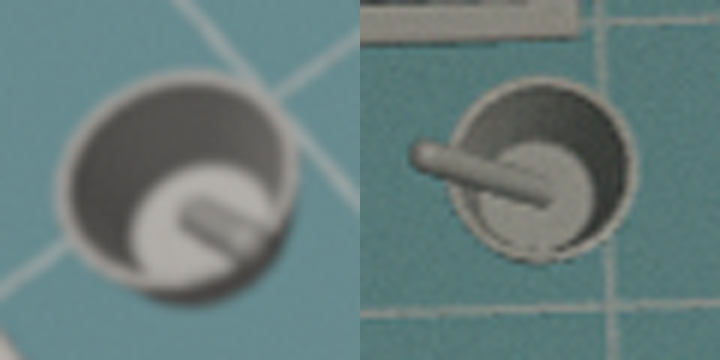

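The mortar rim is only about 55 mm high and its edge is at x ≈ 0.764, so the gripper body clears it. Descending on the block.

```bash
python3 -m creep '[[0.7,-0.003,-0.004,0.08,0.001,0,-0.0015],[0.7,-0.003,-0.004,0.19,0.001,0,-0.0015],[0.7,-0.003,-0.004,0.3,0.001,0,-0.0015],[0.7,-0.003,-0.004,0.38,0.001,0,-0.0015],[0.7,-0.003,-0.004,0.415,0.001,0,-0.0015]]';python3 g.py .6762 -.1395 .010 -102.3
```

```text
time_s: 33.05
tcp_pos: [0.6724, -0.1366, 0.0107]
ee_rot: [[-0.209, -0.978, -0.008], [-0.978, 0.209, 0.0], [0.001, 0.008, -1.0]]
wrist_force: [-0.6, -0.7, -1.5]
gripper_width: 0.701
t 33.05 at [ 0.6724 -0.1366  0.0107] w 0.701 F [-0.6 -0.7 -1.5] shift mm [ 2.  -4.3  0.7] scaled [ 0.0067 -0.0143  0.0023] turn [ 0.0024 -0.0004  0.0012] rows 0.1
```

```bash
python3 -m creep '[[0.7,0.007,-0.013,0.002,0.002,0,0.001],[0.7,0.007,-0.013,0.002,0.002,0,0.001],[0.3,0.007,-0.013,0.002,0.002,0,0.001],[0,0.007,-0.013,0.002,0.002,0,0.001],[0,0.007,-0.013,0.002,0.002,0,0.001]]';python3 -m creep '[[0,0,0,0,0,0,0],[0,0,0,0,0,0,0],[0,0,0,0,0,0,0],[0,0,0,0,0,0,0]]';python3 g.py .6762 -.1395 .010 -102.3
```

```text
time_s: 33.47
tcp_pos: [0.677, -0.1394, 0.0121]
ee_rot: [[-0.212, -0.977, 0.002], [-0.977, 0.212, -0.001], [0.0, -0.002, -1.0]]
wrist_force: [-1.1, -0.3, 0.2]
gripper_width: 0.55
time_s: 33.8
tcp_pos: [0.6777, -0.1395, 0.0135]
ee_rot: [[-0.212, -0.977, 0.004], [-0.977, 0.212, -0.001], [0.0, -0.004, -1.0]]
wrist_force: [-1.4, 0.2, 5.1]
gripper_width: 0.457
t 33.8 at [ 0.6777 -0.1395  0.0135] w 0.457 F [-1.4  0.2  5.1] shift mm [0.3 1.5 3.5] scaled [0.001  0.005  0.0116] turn [-0.0013 -0.0001  0.0004] rows 0.1
```

```bash
python3 -m creep '[[0,0,0,0,0,0,0],[0,0,0,-0.05,0,0,0],[0,0,0,-0.17,0,0,0],[0,0,0,-0.31,0,0,0],[0,0,0,-0.45,0,0,0]]';python3 look.py .6762 -.1395 .12 l23;python3 g.py .4488 .1847 .155 -83.6
```

```text
time_s: 34.22
tcp_pos: [0.6759, -0.1394, 0.1473]
ee_rot: [[-0.212, -0.977, -0.0], [-0.977, 0.212, -0.001], [0.001, 0.0, -1.0]]
wrist_force: [1.0, -0.2, -1.1]
gripper_width: 0.456
scene crop origin 147 125
top crop origin 249 69
[ 0.682  -0.1402  0.1568] [ 0.9 -0.4 -0.4] 0.46 34.32
t 34.32 at [ 0.682  -0.1402  0.1568] w 0.46 F [ 0.9 -0.4 -0.4] shift mm [-268.5  296.4   -4.1] scaled [-0.8951  0.988  -0.0137] turn [-0.0065 -0.0009 -0.1031] rows 9.6
```

View pics/l23.png

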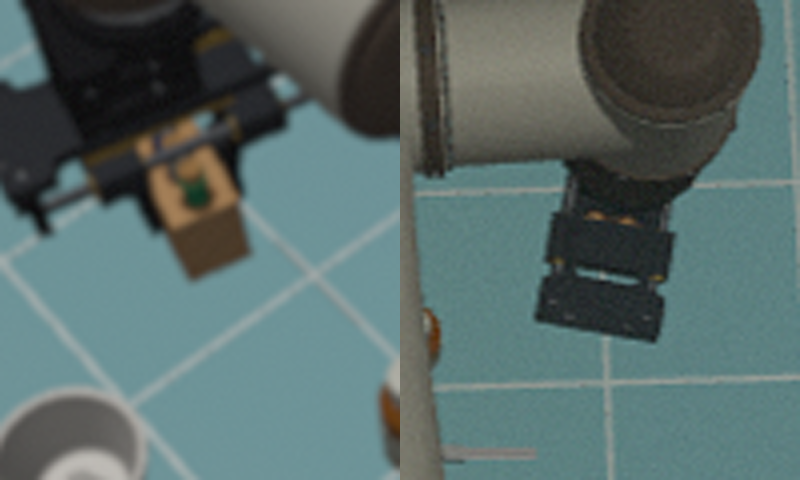

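```bash
python3 -m creep '[[0,-0.05,0.06,-0.01,0,0,-0.02],[0,-0.14,0.15,-0.02,0,0,-0.04],[0,-0.23,0.26,-0.02,0,0,-0.06],[0,-0.33,0.36,-0.02,0,0,-0.08],[0,-0.42,0.46,-0.02,0,0,-0.1]]';python3 g.py .4488 .1847 .16 -83.6
```

```text
time_s: 34.73
tcp_pos: [0.5722, 0.0127, 0.1591]
ee_rot: [[0.104, -0.994, 0.019], [-0.995, -0.104, -0.004], [0.005, -0.019, -1.0]]
wrist_force: [1.0, 0.5, -0.7]
gripper_width: 0.459
t 34.73 at [0.5722 0.0127 0.1591] w 0.459 F [ 1.   0.5 -0.7] shift mm [-183.8  104.8   -3.9] scaled [-0.6127  0.3495 -0.013 ] turn [-0.0059 -0.0018 -0.0025] rows 5.1
```

```bash
python3 -m creep '[[0,-0.12,0.068,-0.01,-0.005,-0.002,-0.0025],[0,-0.24,0.137,-0.01,-0.005,-0.002,-0.0025],[0,-0.36,0.205,-0.01,-0.005,-0.002,-0.0025],[0,-0.48,0.274,-0.01,-0.005,-0.002,-0.0025],[0,-0.57,0.325,-0.01,-0.005,-0.002,-0.0025]]';python3 g.py .4488 .1847 .16 -83.6
```

```text
time_s: 35.15
tcp_pos: [0.4552, 0.1742, 0.1586]
ee_rot: [[0.112, -0.994, 0.002], [-0.994, -0.112, 0.001], [-0.001, -0.002, -1.0]]
wrist_force: [-0.3, 0.9, -1.7]
gripper_width: 0.46
t 35.15 at [0.4552 0.1742 0.1586] w 0.46 F [-0.3  0.9 -1.7] shift mm [-11.2   5.2  -1.4] scaled [-0.0373  0.0173 -0.0045] turn [-0.0006  0.0003  0.0002] rows 0.3
```

```bash
python3 -m creep '[[0,-0.037,0.017,0.02,0,0,0],[0,-0.037,0.017,0.11,0,0,0],[0,-0.037,0.017,0.22,0,0,0],[0,-0.037,0.017,0.32,0,0,0],[0,-0.037,0.017,0.4,0,0,0]]';python3 -m creep '[[0,0,0,0.01,0,0,0],[0,0,0,0.01,0,0,0]]';python3 look.py .4488 .1847 .05 l24;python3 g.py .4488 .1847 .0175 -83.6
```

```text
time_s: 35.57
tcp_pos: [0.4477, 0.1841, 0.0363]
ee_rot: [[0.112, -0.994, -0.0], [-0.994, -0.112, 0.0], [-0.0, 0.0, -1.0]]
wrist_force: [-0.0, 0.2, -1.4]
gripper_width: 0.461
time_s: 35.73
tcp_pos: [0.4462, 0.1829, 0.0314]
ee_rot: [[0.112, -0.994, -0.005], [-0.994, -0.112, -0.004], [0.003, 0.005, -1.0]]
wrist_force: [-0.9, 0.3, 0.1]
gripper_width: 0.458
scene crop origin 312 173
top crop origin 136 156
[0.4485 0.1846 0.0341] [-0.4  0.3 -0.1] 0.458 35.83
t 35.83 at [0.4485 0.1846 0.0341] w 0.458 F [-0.4  0.3 -0.1] shift mm [-0.1 -0.3 16.6] scaled [-0.0002 -0.001   0.0554] turn [-0.0004  0.0002  0.0003] rows 0.4
```

View pics/l24.png

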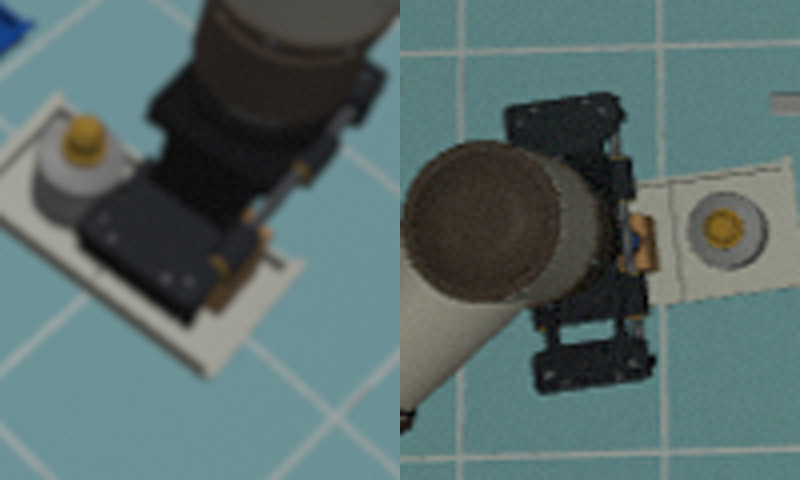

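```bash
python3 -m creep '[[0,0,0,0.012,0,0,0],[0,0,0,0.026,0,0,0],[0,0,0,0.038,0,0,0],[0,0,0,0.045,0,0,0],[0,0,0,0.046,0,0,0]]'; python3 -m creep '[[0,0,0,0.003,0,0,0],[0,0,0,0.005,0,0,0],[0,0,0,0.005,0,0,0]]'
```

```text
time_s: 36.25
tcp_pos: [0.4483, 0.1844, 0.0201]
ee_rot: [[0.112, -0.994, 0.001], [-0.994, -0.112, 0.0], [-0.0, -0.001, -1.0]]
wrist_force: [-0.9, 0.4, -1.6]
gripper_width: 0.457
time_s: 36.5
tcp_pos: [0.4483, 0.1844, 0.0186]
ee_rot: [[0.112, -0.994, 0.001], [-0.994, -0.112, 0.0], [-0.0, -0.001, -1.0]]
wrist_force: [-0.2, -0.0, -1.1]
gripper_width: 0.458
```

```bash
python3 -m creep '[[0,0,0,0.002,0,0,0],[0,0,0,0.004,0,0,0],[0,0,0,0.005,0,0,0]]'
```

```text
time_s: 36.75
tcp_pos: [0.4484, 0.1845, 0.0174]
ee_rot: [[0.112, -0.994, 0.001], [-0.994, -0.112, 0.0], [-0.0, -0.001, -1.0]]
wrist_force: [-1.8, 0.0, 5.6]
gripper_width: 0.461
```

Contact. Releasing, backing straight up, then clearing the view.

```bash
python3 -m creep '[[0.55,0,0,0,0,0,0],[0.65,0,0,0,0,0,0],[0.72,0,0,0,0,0,0],[0.72,0,0,0,0,0,0],[0.72,0,0,0,0,0,0]]';python3 -m creep '[[0.72,0,0,-0.06,0,0,0],[0.72,0,0,-0.17,0,0,0],[0.72,0,0,-0.3,0,0,0],[0.72,0,0,-0.45,0,0,0],[0.72,0,0,-0.5,0,0,0]]';python3 g.py .25 .45 .2 -40
```

```text
time_s: 37.17
tcp_pos: [0.4484, 0.1845, 0.0174]
ee_rot: [[0.112, -0.994, 0.001], [-0.994, -0.112, 0.0], [-0.0, -0.001, -1.0]]
wrist_force: [0.2, 0.7, -0.6]
gripper_width: 0.698
time_s: 37.58
tcp_pos: [0.4506, 0.1857, 0.1729]
ee_rot: [[0.114, -0.993, 0.009], [-0.994, -0.114, 0.005], [-0.004, -0.009, -1.0]]
wrist_force: [0.2, 1.1, 0.0]
gripper_width: 0.72
t 37.58 at [0.4506 0.1857 0.1729] w 0.72 F [0.2 1.1 0. ] shift mm [-285.5  169.   -27.6] scaled [-0.9516  0.5634 -0.0919] turn [-3.200e-03  1.000e-04 -2.416e-01] rows 8.0
```

```bash
python3 -m creep '[[0.72,-0.95,0.56,-0.09,0,0,-0.24],[0.72,-0.95,0.56,-0.09,0,0,-0.24],[0.72,-0.95,0.56,-0.09,0,0,-0.24],[0.72,-0.95,0.56,-0.09,0,0,-0.24],[0.72,-0.95,0.56,-0.09,0,0,-0.24]]';python3 g.py .2 .55 .2 -20
```

```text
time_s: 38.0
tcp_pos: [0.3231, 0.3518, 0.1879]
ee_rot: [[0.677, -0.736, 0.008], [-0.736, -0.677, 0.004], [0.002, -0.009, -1.0]]
wrist_force: [0.4, 1.1, 0.3]
gripper_width: 0.721
t 38.0 at [0.3231 0.3518 0.1879] w 0.721 F [0.4 1.1 0.3] shift mm [-229.2  -43.6  -12.2] scaled [-0.764  -0.1453 -0.0406] turn [-0.0026 -0.0013 -0.1523] rows 5.6
```

```bash
python3 -m creep '[[0.72,-0.76,-0.145,-0.04,0,0,-0.15],[0.72,-0.76,-0.145,-0.04,0,0,-0.15],[0.72,-0.76,-0.145,-0.04,0,0,-0.15],[0.72,-0.76,-0.145,-0.04,0,0,-0.15],[0.72,-0.76,-0.145,-0.04,0,0,-0.15]]'; python3 - <<'E'
from h import *
ims={c:r.capture(c) for c in("scene","top")}
cv2.imwrite('pics/f.png',np.hstack([cv2.resize(ims['scene'][80:360,150:420],(400,415),interpolation=cv2.INTER_CUBIC),cv2.resize(ims['top'][120:260,100:430],(400,170),interpolation=cv2.INTER_CUBIC) if 0 else cv2.copyMakeBorder(cv2.resize(ims['top'][120:260,100:430],(400,170),interpolation=cv2.INTER_CUBIC),0,245,0,0,cv2.BORDER_CONSTANT)]))
old=pickle.load(open('res.pkl','rb'))
exp={'flask_c':(.4365,-.055),'amber_black_c':(.4373,-.143),'white_orange_c':(.4381,-.231),'lamp_c':(.4586,.0973),'tubes_c':(.4488,.1847,.11),'amber_white_c':old['amber_white_c'],'white_blue_c':old['white_blue_c']}
for n,e in exp.items():
    ms={}
    for c in ims:
        for d in r.outline_of(c,n):
            v,u=np.nonzero(d['pixels']);q=proj(c,[[e[0],e[1],.045]])[0]
            if np.hypot(u.mean()-q[0],v.mean()-q[1])<10 and c not in ms: ms[c]=d['pixels']
    if not ms: print(n,'none');continue
    p,s=fit(n,ms,list(e),0 if n in('amber_white_c','white_blue_c') else .004)
    print(n,list(ms),p.round(4),'expected',np.round(e,4),round(s,2))
E
```

```text
time_s: 38.42
tcp_pos: [0.2128, 0.5287, 0.1987]
ee_rot: [[0.939, -0.345, 0.008], [-0.345, -0.939, 0.005], [0.006, -0.007, -1.0]]
wrist_force: [0.6, 0.4, 1.0]
gripper_width: 0.722
flask_c ['scene', 'top'] [ 0.4373 -0.0543] expected [ 0.4365 -0.055 ] 0.91
amber_black_c ['scene', 'top'] [ 0.436  -0.1433] expected [ 0.4373 -0.143 ] 0.91
white_orange_c ['scene', 'top'] [ 0.4377 -0.2299] expected [ 0.4381 -0.231 ] 0.91
lamp_c ['scene', 'top'] [0.457  0.0976] expected [0.4586 0.0973] 0.92
tubes_c ['scene'] [0.4486 0.1844 0.1478] expected [0.4488 0.1847 0.11  ] 0.92
amber_white_c ['scene', 'top'] [ 0.6314 -0.0037] expected [ 0.6318 -0.004 ] 0.89
white_blue_c ['scene', 'top'] [0.5759 0.3691] expected [0.5746 0.3693] 0.89
```

View pics/f.png

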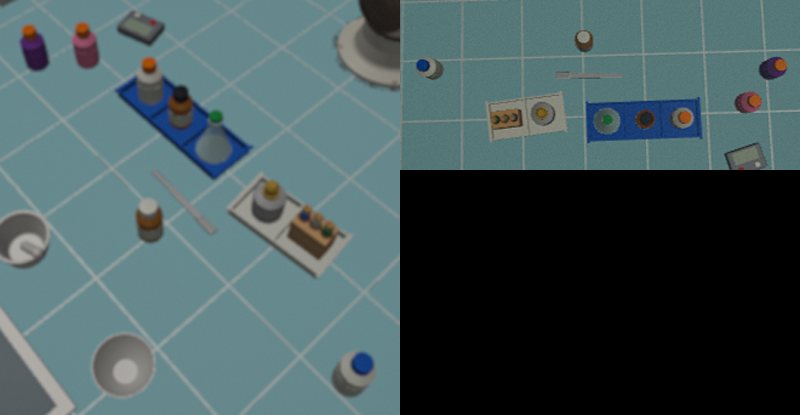

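All five things stand upright, one per compartment: blue tray with orange cap, black cap and flask, white tray with lamp and block. Amber-white, white-blue, purple and pink are where they were. Handing in.

```bash
python3 -c "
from station import r
print(r.finish_job())"
```

```text
the job is handed in; nothing more can be done
None
```

Both kits are made up and the job is handed in, at about 39 s of the 144 s allowed; no verdict was reported.

- **Blue tray:** the conical flask, the amber bottle with the black cap and the white bottle with the orange cap each stand in their own compartment.
- **White tray:** the spirit lamp and the block of sample tubes each stand in their own compartment.
- **Setting down:** I lowered each thing until it touched the floor (5 to 13 N at the wrist), then opened the fingers.

**Problem on the way:** the first grasp closed on air above the flask and touched nothing. A gentle press of the closed fingers on an empty patch of bench (about 8 N) showed the fingertips 30 mm higher than the reported position. I allowed for this in every later move, and all five grasps closed at the expected widths.

**Last checks:**
- Refitting the positions from new pictures put everything within about 2 mm of where it was meant to be.
- The amber bottle with the white cap and the white bottle with the blue cap are within about 1.5 mm of their first positions.
- The pink and purple bottles look untouched.
- **Less certain:** the networks found the tube block in the scene camera only. That fit turned it about 2° from the tray, which is within its clearance, and both pictures show it upright in its compartment.

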